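Play the domino and stop the clock

TASK

It is your turn at dominoes: with the fingertips slide your domino (the single one on the robot's side of the line) up to the line until its end touches the end of the line's nearest domino, in line with it, without picking it up or shoving the line along. Then stop your time on the game clock in the lower tier of the clear acrylic caddy: reach down through the caddy's near window and press the red end of the clock's rocker lever right down, without touching the caddy. Leave everything else where it stands.

Things in the scene. Friction and masses are not known exactly. Their poses are not given: they have to be found in the camera images.
- my_tile: your domino: black, white pips (two and five), 50 x 25 x 10 mm, 15 to 31 g, loose, flat on the table. Origin: centre of underside, x along its 50 mm length pointing at the line, z up. It starts with a gap of 60 to 90 mm to the line, on the robot's side, roughly in line with it (up to 4 mm aside, 0.06 rad askew)
- end_tile: the line's nearest domino: black, white pips (five and three), 50 x 25 x 10 mm, loose. Origin at the centre of its underside, x along its length pointing away from the robot along the line, z up. Your domino touches it in line when your domino's origin lies at x = -50 mm, y = 0 in this frame
- second_tile: the line's second domino, black (three and six), the same size, loose, end to end behind end_tile on its +x side. Origin at the centre of its underside
- caddy: fixed clear acrylic caddy, bluish edges, 240 (x) x 150 (y) mm, left or right of the middle. Origin: centre of underside, x along its length away from the robot. Long side walls; 4 mm deck, top 80 mm above the table; lip to 90 mm, corner posts to 92 mm. Two windows 84 x 84 mm in the deck, sides along x and y, centred at x = -56 (near) and +56 mm, y = 0. Game clock in the lower tier
- window (a point): centre of the near window in the caddy's deck, at the level of the deck's top, 80 mm above the table; axes as the caddy's
- red_pad (a point): centre of the top face of the red end of the clock's rocker lever (red pad 30 x 32 mm, 49 mm from the pivot), 16 to 17 mm below the window's level when raised, 28 mm below it when right down. It lies below the near window, within 13 mm of its centre in plan. The clock's dark case is 150 x 64 mm, its top 44 mm above the table
- rocker (a joint): angle of the rocker lever, rad: -0.12 is red end fully up, +0.12 is red end right down on its stop. About 2 N on the red pad moves it; it has no spring and stays where it is left. It starts with the red end up (-0.12 to -0.10)
- spare_left: black domino lying face down on the caddy's deck beside the far window (caddy's +y side), loose, 50 x 25 x 10 mm, a bystander. Origin at the centre of its underside
- spare_right: the same on the caddy's -y side, a bystander
- espresso_cup: stainless steel espresso cup without a handle, 60 mm across, 58 mm high, on a grey round silicone coaster 90 mm across and 5 mm thick, a bystander. Origin at the centre of its underside
- bottle: empty green glass bottle with a white clip-on stopper, 62 mm across, 213 mm high, loose on the robot's right, a bystander. Origin at the centre of its underside
- sugar_bowl: empty blue ceramic sugar bowl, 84 mm across, 45 mm high, loose on the robot's left, a bystander. Origin at the centre of its underside
Mind the look-alikes: they are no part of the job. What is shaped like the my_tile but pink or yellow is not meant.

How it is judged:
By the outcome, as a careful person would: the job done as asked, in the order asked, and still so for the second after the job is handed in, with the robot touching nothing.
It also fails if it takes over 48 s, if anything falls off the work surface, if the arm or the gripper's body presses on something with over 40 N, if the wrist force passes 120 N, or if a joint passes its speed limit or range.

ROBOT

A 6-joint arm with a two-finger parallel gripper is mounted at the origin on the work surface. World frame = base frame: x ahead of the robot, y to its left, z up, the work surface at z = 0. Lengths are in m, angles in rad, forces in N, time in s.
With the tool pointing down it reaches from about 0.4 to 0.925 m from the base axis. Payload 12.5 kg.
Tool frame: the origin (TCP) lies on the centre line of the jaws, within the pads' length; the fingertips stand 19 mm ahead of it and the grasp point (between the pads) is the TCP; z points along the fingers, y is the direction in which the jaws open and shut (so a half turn about z gives the same grasp; the last joint's range is limited). The gripper opens to 95 mm and grips with 3 to 60 N. Pads are 20 mm wide; open, the fingers measure 119 mm over their backs; the gripper's body (75 mm by 180 mm) begins 59 mm behind the grasp point.
Start: joints at [-1.295, 0.491, 1.559, -0, 1.092, -0.106], TCP at [0.233, -0.58, 0.234] pointing down, gripper open.
Joint ranges: [-3.1, 3.1], [-0.84, 2.19], [0.05, 2.79], [-1.13, 4.28], [0.06, 2.93], [-2.69, 2.69]. Speed limits (rad/s): [2.22, 2.22, 2.79, 3.14, 3.14, 3.14].

INTERFACE

Orientations are given as a unit quaternion [w, x, y, z].
In Python, from rig import arm gives the robot as it stands.
- The arm moves only by the tool carry_out, never from a script. Its argument "rows" is a list of rows, each an object of numbers: "gripper": the gripper's target within -1 to 1 (shut at 1, half-way at 0, fully open at -1); "tx", "ty", "tz": the shift along the tool's x, y, z in cm; "spin": the turn about the tool's z in degrees. In form: [{"gripper": .., "tx": .., "ty": .., "tz": .., "spin": ..}, ...]. A call has 1 to 5 rows; each row shifts and turns the commanded pose from where the row before left it, along the tool's axes as they then stand; what a row does not reach is not made up. A row lasts 1/10 s, in which the tool goes at most 50 mm and 8.59 degrees, less where a joint would pass 70% of its speed; a pose out of reach is approached as far as the arm can. A call with a gripper value outside its range is refused whole. The fingers move at their own pace and stop on an object; "squeeze" is the grip in N (left out, the last holds). Time passes only in rows, so rows that do not move let the fingers close. It gives the time, the measured TCP pose, the force and the opening at its end, in the units of the state.
- arm.get_state(): the state, without advancing time (a new reading comes with each control period).
- arm.get_image(name): name is "side" or "top"; returns (picture, depth): 400x640x3 uint8, blue, green, red; 400x640 float32, m along the optical axis (not along the pixel's ray), 0 where there is no reading.
- arm.camera_params(name): a dict with "vertical_fov" (degrees; the focal length in pixels is half the picture's height over the tangent of half this angle, whatever the lens; pixels are square), "cx", "cy" (the principal point, pixels), "k1" (the pictures are not rectified: a ray, as slopes to the right and down, at radius r is drawn at 1 + k1 r^2 times it, then the intrinsics apply), "T" (4x4, takes a point from camera to world coordinates). Camera axes: x right, y down, z forward; pixel columns grow to the right and rows downward; lengths in m; the calibration is good to about 2 mm. A picture is of the moment at which its call begins. camera_params takes no time and is no camera call.
- arm.finish_job(): hands the job in, once; it reports no verdict.
Trained networks look in the newest picture that a camera, given by its name, has taken for a name from the list of things; names that differ only in an ending like _2 or _b are one class to them, and where a whole thing is asked for, a point or a joint stands for the part that bears it (a point fixed in the world has none). Each returns a list of dicts, best first, with "p" (0 to 1); they miss things now and then, are a little off and sometimes report something else, mostly with a low value. They report only what shows in the picture. A call takes as long as a camera call. They do not tell look-alikes from the thing itself.
- arm.spot_in(camera, name): "centre" ([x, y, z] in m, in the coordinates of the camera as it stood for that picture, good to about 4 mm: the middle of the surface that is visible of it).
- arm.regions_of(camera, name): "region" (400x640 bool, what is visible of it).
- arm.landmark_of(camera, name): "centre" ([x, y, z] in m, in the coordinates of the camera as it stood for that picture, good to about 4 mm: a listed point, or the origin of a listed thing).
The state is a dict: "t": time; "joint_pos": joint angles; "dq": joint speeds; "joint_efforts": joint torques, N m; "position": TCP position; "ee_rot": TCP orientation; "contact_force": force on the tool from outside, world axes, zero at the start; "ft_torque": the same for the moment, N m; "grip_width": finger opening in m.
Only numpy, scipy, OpenCV 4.12 (cv2) and the standard library are available. Lean on these libraries where they do the work, as an engineer would, in place of code of your own. Each camera call takes 0.05 s, during which the arm holds its last target.

## Working session

There is one attempt and no reset: what is moved stays moved. The work goes in short steps, Python scripts to look and compute and a tool call to move; the robot and the scene stay as the last step left them, time stands still between calls to the robot, and variables do not carry over. Pictures are saved under pics/ and viewed, and the job is handed in when it is done.

Besides the shell and the picture viewer there is one more tool, called after "Call:" by a JSON object that holds its "api" and its "payload", one argument or row to a line. carry_out: Moves the arm, as the interface text tells. Its arguments: {"type":"object","properties":{"rows":{"type":"array"},"squeeze":{"type":"number"}},"required":["rows"]}

```bash
ls; mkdir -p pics
cat > h.py <<'E'
import numpy as np, cv2
from rig import arm
def f(p): return 200/np.tan(np.radians(p['vertical_fov'])/2)
def K(p): F=f(p); return np.array([[F,0,p['cx']],[0,F,p['cy']],[0,0,1.]])
def ray(p,u,v):
    F=f(p); x=(u-p['cx'])/F; y=(v-p['cy'])/F
    rd=np.hypot(x,y); r=rd
    for _ in range(30): r=rd/(1+p['k1']*r*r)
    s=r/rd if rd>0 else 1
    return np.array([x*s,y*s,1.])
def plane(p,u,v,z):
    d=p['T'][:3,:3]@ray(p,u,v); o=p['T'][:3,3]; return o+d*(z-o[2])/d[2]
def toworld(p,c): return p['T'][:3,:3]@np.array(c)+p['T'][:3,3]
def proj(p,X):
    c=np.linalg.inv(p['T'])@np.append(X,1); a,b=c[:2]/c[2]; s=1+p['k1']*(a*a+b*b); F=f(p)
    return np.array([a*s*F+p['cx'],b*s*F+p['cy']])
E
python3 - <<'E'
from h import *
for n in ['side','top']:
    im,d=arm.get_image(n); cv2.imwrite(f'pics/{n}0.png',im); np.save(f'{n}_d.npy',d)
    p=arm.camera_params(n); p['T']=np.array(p['T']); print(n,p)
    for o in ['my_tile','end_tile','second_tile','caddy','window','red_pad','espresso_cup','bottle','sugar_bowl']:
        try:
            r=arm.landmark_of(n,o); print(n,o,[(round(q['p'],2),toworld(p,q['centre']).round(4)) for q in r[:4]])
        except Exception as e: print(o,e)
print(arm.get_state())
E
```

```text
pics
side {'vertical_fov': 47.32702992338998, 'cx': 325.15792618814504, 'cy': 195.12777896948757, 'k1': -0.03972120042333012, 'T': array([[-0.81610529, -0.4105333 ,  0.40673649,  0.06244367],
       [-0.57768103,  0.56000919, -0.5938639 ,  0.73442437],
       [ 0.01602474, -0.71961942, -0.69418376,  0.94386738],
       [ 0.        ,  0.        ,  0.        ,  1.        ]])}
side my_tile [(0.68, array([0.4552, 0.204 , 0.0035])), (0.64, array([ 0.3985,  0.262 , -0.0012])), (0.59, array([ 0.4942,  0.2767, -0.0031])), (0.54, array([ 0.4683,  0.1217, -0.0012]))]
side end_tile [(0.58, array([0.5769, 0.2038, 0.0024]))]
side second_tile [(0.74, array([ 6.355e-01,  2.047e-01, -1.000e-04]))]
side caddy [(0.95, array([ 0.6244, -0.1882, -0.0041]))]
side window [(0.7, array([ 0.572 , -0.1775,  0.0784])), (0.54, array([0.524 , 0.4239, 0.0021]))]
side red_pad [(0.69, array([0.5207, 0.4273, 0.001 ])), (0.47, array([ 0.5773, -0.1799,  0.0624]))]
side espresso_cup [(0.57, array([ 0.7052, -0.0112,  0.0043]))]
side bottle [(0.86, array([ 0.5645, -0.4201, -0.0012]))]
side sugar_bowl [(0.69, array([ 0.625
[... 1194 characters left out ...]
0.4236, -0.0018]))]
{'t': 1.0, 'joint_pos': array([-1.29455164e+00,  4.90891764e-01,  1.55887697e+00,  1.82730708e-05,
        1.09172825e+00, -1.05598537e-01]), 'dq': array([ 0.00139133,  0.00019733, -0.00068963,  0.00044168, -0.00202708,
       -0.00052335]), 'joint_efforts': array([-1.02445312e-03, -6.12474203e+01, -2.58427906e+01,  6.93455036e-02,
        4.46558988e-02,  2.37287463e-05]), 'position': array([ 0.2329259 , -0.57999583,  0.233674  ]), 'ee_rot': array([4.69673466e-05, 9.81830561e-01, 1.89759707e-01, 1.21549455e-05]), 'contact_force': array([-0.03961287, -0.24226001, -0.13575232]), 'ft_torque': array([-0.0028609 , -0.04891865,  0.02947678]), 'grip_width': 0.09543980037822894}
```

View pics/side0.png

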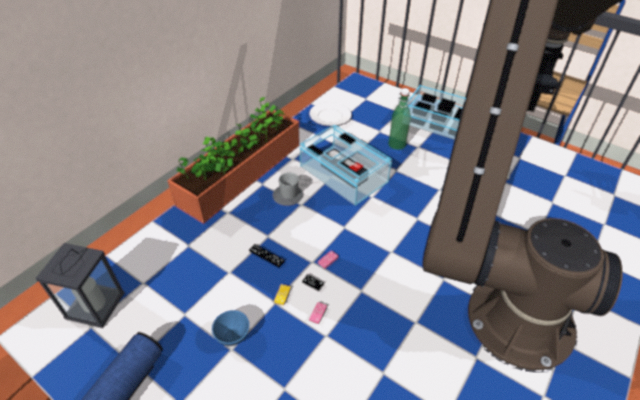

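View pics/top0.png

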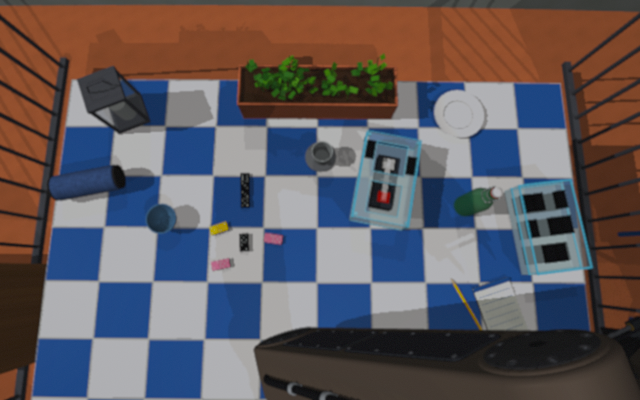

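The pictures show my_tile at top (244,242) and side (313,283). The line is at top (245,190), the red pad at top (383,197) and side (355,167). The pink and yellow pieces are look-alikes. Next I'll measure precisely.

```bash
cat > rect.py <<'E'
from h import *
def rect(p,im,x0,x1,y0,y1,z,s=3000):
    # s px per m ; rows: x decreasing, cols: y decreasing
    h=int((x1-x0)*s); w=int((y1-y0)*s)
    jj,ii=np.meshgrid(np.arange(w),np.arange(h))
    X=x1-ii/s; Y=y1-jj/s
    P=np.stack([X,Y,np.full_like(X,z),np.ones_like(X)],-1)@np.linalg.inv(p['T']).T
    a=P[...,0]/P[...,2]; b=P[...,1]/P[...,2]; k=1+p['k1']*(a*a+b*b); F=f(p)
    return cv2.remap(im,(a*k*F+p['cx']).astype(np.float32),(b*k*F+p['cy']).astype(np.float32),cv2.INTER_CUBIC)
E
python3 - <<'E'
from rect import *
o=[]
for n in ['top','side']:
    p=arm.camera_params(n); p['T']=np.array(p['T']); im=cv2.imread(f'pics/{n}0.png')
    r=rect(p,im,.42,.68,.13,.29,.01,2200)
    g=cv2.cvtColor(r,cv2.COLOR_BGR2GRAY); o.append(r)
cv2.imwrite('pics/rect0.png',np.hstack(o))
o=[]
for n in ['top','side']:
    p=arm.camera_params(n); p['T']=np.array(p['T']); im=cv2.imread(f'pics/{n}0.png')
    o.append(rect(p,im,.48,.76,-.29,-.09,.08,1900))
cv2.imwrite('pics/rect1.png',np.hstack(o))
E
```

```text
(no output)
```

View pics/rect0.png

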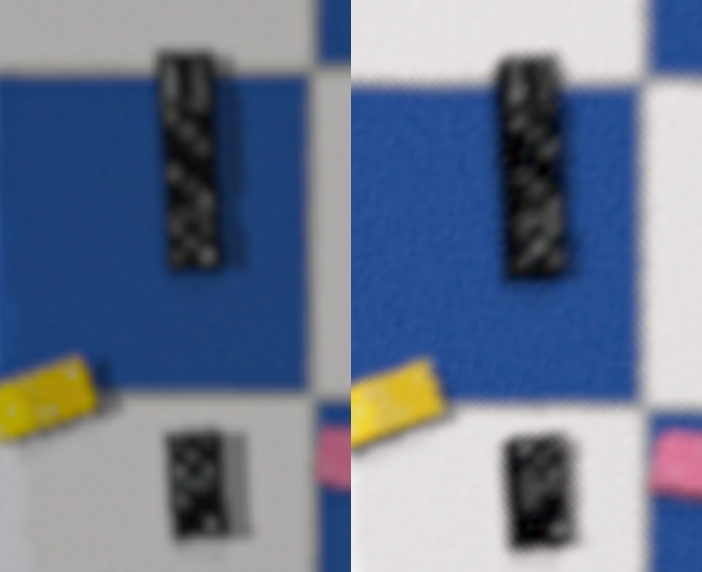

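View pics/rect1.png

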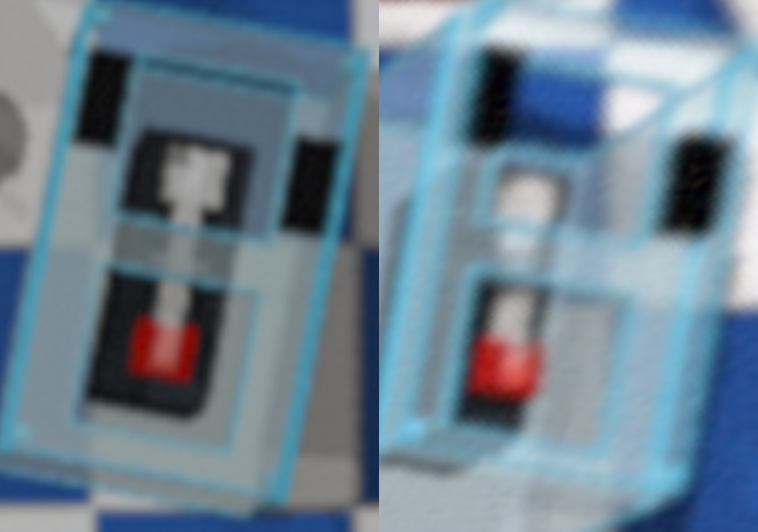

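```bash
cat > fit.py <<'E'
from h import *
from scipy.optimize import minimize
def params(n):
    p=arm.camera_params(n); p['T']=np.array(p['T']); return p
S=8
def crop(p,im,c,R=.07):
    u,v=proj(p,[c[0],c[1],.005]); r=int(R*520)
    u0,v0=int(u)-r,int(v)-r
    sub=im[v0:v0+2*r,u0:u0+2*r]
    big=cv2.resize(sub,None,fx=S,fy=S,interpolation=cv2.INTER_CUBIC)
    return big,u0,v0
def dark(big,th):
    m=(big.max(2)<th).astype(np.uint8)
    return m
def sil(p,x,y,a,L,shape,u0,v0,W=.025,H=.010):
    c,s=np.cos(a),np.sin(a); P=[]
    for z in (0,H):
        for i in (-1,1):
            for j in (-1,1):
                dx,dy=i*L/2,j*W/2
                P.append((proj(p,[x+c*dx-s*dy,y+s*dx+c*dy,z])-[u0,v0]+.5)*S-.5)
    h=cv2.convexHull(np.array(P,np.float32))
    m=np.zeros(shape,np.uint8); cv2.fillConvexPoly(m,np.round(h*16).astype(np.int32),1,shift=4); return m
def fit(p,im,c,L,th=75,dbg=None):
    big,u0,v0=crop(p,im,c)
    m=dark(big,th); m=cv2.morphologyEx(m,cv2.MORPH_CLOSE,np.ones((25,25)))
    n,lab,st,cen=cv2.connectedComponentsWithStats(m)
    cu=(proj(p,[c[0],c[1],.008])-[u0,v0])*S
    k=min(range(1,n),key=lambda i:np.hypot(*(cen[i]-cu))-st[i,4]*.02)
    m=(lab==k).astype(np.uint8)
    fl=m.copy()
    cs,_=cv2.findContours(m,cv2.RETR_EXTERNAL,cv2.CHAIN_APPROX_NONE); fl[:]=0; cv2.drawContours(fl,cs,-1,1,-1); m=fl
    cost=lambda q:float((sil(p,q[0],q[1],q[2],L,m.shape,u0,v0)!=m).sum())
    best=None
    for a0 in (-.08,0,.08):
        r=minimize(lambda q:cost([q[0]/1e3,q[1]/1e3,q[2]/100]),[c[0]*1e3,c[1]*1e3,a0*100],method='Nelder-Mead',options=dict(initial_simplex=np.array([c[0]*1e3,c[1]*1e3,a0*100])+np.array([[0,0,0],[6,0,0],[0,6,0],[0,0,8.]])))
        if best is None or r.fun<best.fun: best=r
    q=best.x/[1e3,1e3,100]
    if dbg:
        o=big.copy(); s=sil(p,*q,L,m.shape,u0,v0); cs,_=cv2.findContours(s,0,1); cv2.drawContours(o,cs,-1,(0,255,0),1); cs,_=cv2.findContours(m,0,1); cv2.drawContours(o,cs,-1,(0,0,255),1); cv2.imwrite(dbg,o)
    return q,best.fun/m.sum()
def both(ims,cmy,cln,tag=''):
    for n in ims:
        p=params(n)
        for th in (60,75):
            a,e=fit(p,ims[n],cmy,.05,th,f'pics/{tag}{n}my.png'); b,e2=fit(p,ims[n],cln,.10,th,f'pics/{tag}{n}ln.png')
            phi=b[2]; R=np.array([[np.cos(phi),np.sin(phi)],[-np.sin(phi),np.cos(phi)]])
            d=R@(a[:2]-b[:2]); print(n,th,'my',a.round(4),round(e,3),'line',b.round(4),round(e2,3),'gap mm',((-d[0]-.075)*1e3).round(2),'aside',(d[1]*1e3).round(2),'askew',(a[2]-b[2]).round(3))
E
python3 - <<'E'
from fit import *
both({n:cv2.imread(f'pics/{n}0.png') for n in ('top','side')},[.457,.202],[.606,.206],'f_')
a=[cv2.imread(f'pics/f_{n}{k}.png') for n in('top','side') for k in('my','ln')]
h=min(x.shape[0] for x in a); print([x.shape for x in a])
cv2.imwrite('pics/f.png',cv2.resize(np.vstack([np.hstack(a[:2]),np.hstack(a[2:])]),(600,600)))
E
```

```text
top 60 my [0.4621 0.1999 0.0378] 0.469 line [0.6094 0.204  0.0414] 0.224 gap mm 72.36 aside 1.97 askew -0.004
top 75 my [0.4596 0.2002 0.0428] 0.284 line [0.6077 0.2032 0.0482] 0.085 gap mm 73.05 aside 4.18 askew -0.005
side 60 my [ 0.4612  0.2036 -0.202 ] 0.77 line [ 0.6077  0.2053 -0.0138] 0.381 gap mm 71.52 aside -3.71 askew -0.188
side 75 my [0.4612 0.2017 0.0028] 0.516 line [0.6074 0.2051 0.0268] 0.169 gap mm 71.26 aside 0.55 askew -0.024
[(576, 576, 3), (576, 576, 3), (576, 576, 3), (576, 576, 3)]
```

View pics/f.png

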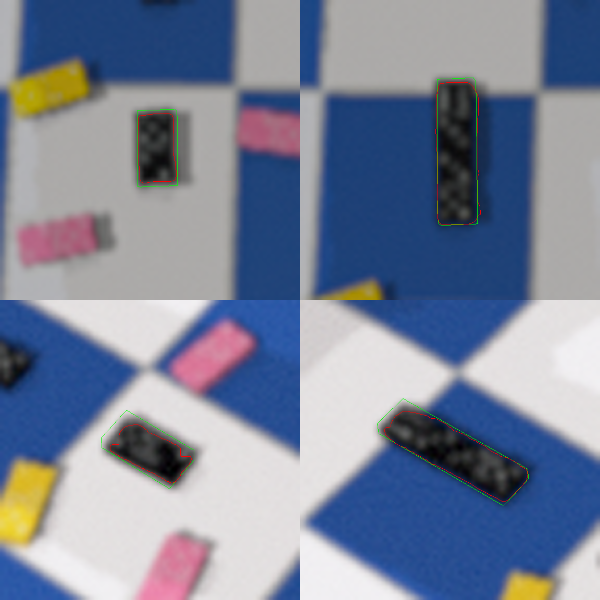

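```bash
python3 - <<'E'
s=open('fit.py').read()
s=s.replace("    m=(big.max(2)<th).astype(np.uint8)\n","""    g=big.max(2).astype(np.float32)
    g=cv2.GaussianBlur(g,(0,0),3)
    bg=cv2.medianBlur(big.max(2)[::4,::4].copy(),61); bg=cv2.resize(bg,(g.shape[1],g.shape[0])).astype(np.float32)
    # two background classes: blue / light
    b=cv2.GaussianBlur(big,(0,0),3).astype(np.float32)
    sat=(b[...,0]-b[...,2])/(b.max(2)+20)
    med=lambda k:np.median(g[k]) if k.sum()>50 else 150
    lb=med((sat>.45)&(g>70)); ll=med((sat<.25)&(g>130))
    bluef=cv2.blur(((sat>.45)&(g>70)).astype(np.float32),(161,161)); litf=cv2.blur(((sat<.25)&(g>120)).astype(np.float32),(161,161))
    bgv=np.where(bluef>litf,lb,ll); bgv=cv2.blur(bgv.astype(np.float32),(21,21))
    m=(g<th*(bgv-15)+15).astype(np.uint8)
""").replace("th=75","th=.5").replace("(60,75)","(.45,.52)")
open('fit.py','w').write(s)
E
cat > m.py <<'E'
import sys
from fit import *
tag=sys.argv[1]; cm=[float(sys.argv[2]),float(sys.argv[3])]
if sys.argv[4]=='new':
    ims={}
    for n in ('top','side'):
        ims[n]=arm.get_image(n)[0]; cv2.imwrite(f'pics/{n}{tag}.png',ims[n])
    cv2.imwrite('pics/v%s.png'%tag,np.vstack([ims['top'][100:320,100:480],ims['side'][180:400,150:530]]))
else: ims={n:cv2.imread(f'pics/{n}{tag}.png') for n in ('top','side')}
both(ims,cm,[.606,.205],'f_')
a=[cv2.imread(f'pics/f_{n}{k}.png') for n in('top','side') for k in('my','ln')]
cv2.imwrite(f'pics/f{tag}.png',cv2.resize(np.vstack([np.hstack(a[:2]),np.hstack(a[2:])]),(600,600)))
E
python3 m.py 0 .457 .202 old
```

```text
top 0.45 my [0.4603 0.2002 0.0402] 0.189 line [0.6094 0.2036 0.0418] 0.133 gap mm 74.04 aside 2.84 askew -0.002
top 0.52 my [0.46   0.2002 0.0827] 0.104 line [0.6074 0.2032 0.0554] 0.081 gap mm 72.32 aside 5.2 askew 0.027
side 0.45 my [0.4596 0.2018 0.015 ] 0.211 line [0.6073 0.205  0.0379] 0.135 gap mm 72.76 aside 2.42 askew -0.023
side 0.52 my [0.4585 0.202  0.0459] 0.125 line [0.606  0.2049 0.043 ] 0.084 gap mm 72.41 aside 3.4 askew 0.003
```

View pics/f0.png

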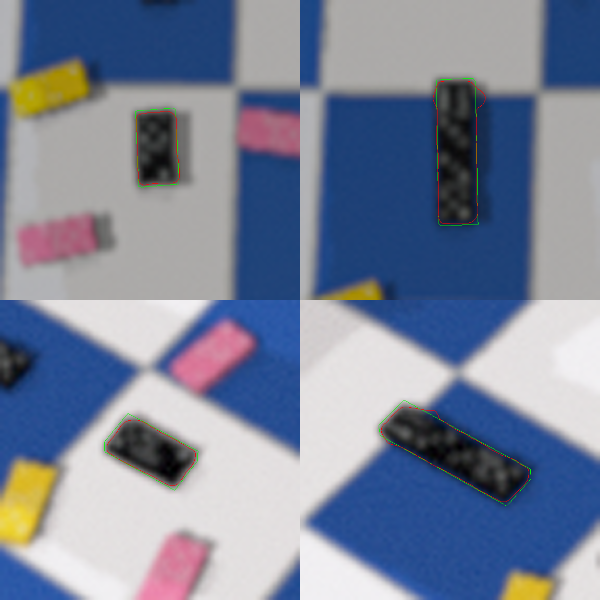

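Line pose is about (0.607, 0.204), yaw 0.044. My tile is about (0.459, 0.201), 3.5 mm aside, with a gap of about 72.5 mm. First I'll spin to line yaw, then travel.

Call:
{"api": "carry_out", "payload": {
  "rows": [
    {"gripper": 0,"tx": 0,"ty": 0,"tz": -1.0,"spin": 8},
    {"gripper": 0,"tx": 0,"ty": 0,"tz": -1.0,"spin": 8},
    {"gripper": 0,"tx": 3.0,"ty": -3.0,"tz": 0,"spin": 3.4},
    {"gripper": 0,"tx": 3.0,"ty": -3.7,"tz": 0,"spin": 0},
    {"gripper": 0,"tx": 3.0,"ty": -3.7,"tz": 0,"spin": 0}
  ],
  "squeeze": 3
}}

```text
t: 1.5
position: [0.3169, -0.4694, 0.2536]
ee_rot: [0.0, 1.0, 0.021, 0.0]
contact_force: [0.3, 0.4, -0.3]
grip_width: 0.0605
```

Call:
{"api": "carry_out", "payload": {
  "rows": [
    {"gripper": 0,"tx": 3.0,"ty": -3.7,"tz": 0,"spin": 0},
    {"gripper": 0,"tx": 3.0,"ty": -3.7,"tz": 0,"spin": 0},
    {"gripper": 0,"tx": 3.0,"ty": -3.7,"tz": 0,"spin": 0},
    {"gripper": 0,"tx": 1.0,"ty": -4.7,"tz": 0,"spin": 0},
    {"gripper": 0,"tx": 1.0,"ty": -4.7,"tz": 0,"spin": 0}
  ]
}}

```text
t: 2.0
position: [0.4178, -0.2592, 0.2535]
ee_rot: [0.0, 1.0, 0.022, 0.0]
contact_force: [1.0, -0.9, 0.4]
grip_width: 0.0474
```

Call:
{"api": "carry_out", "payload": {
  "rows": [
    {"gripper": 0.1,"tx": 0.5,"ty": -4.7},
    {"gripper": 0.1,"tx": 0.5,"ty": -4.7},
    {"gripper": 0.1,"tx": 0.5,"ty": -4.7},
    {"gripper": 0.1,"tx": 0.5,"ty": -4.7},
    {"gripper": 0.1,"tx": 0.5,"ty": -4.7}
  ]
}}

```text
invalid input
```

Call:
{"api": "carry_out", "payload": {
  "rows": [
    {"gripper": 0.1,"tx": 0.5,"ty": -4.7},
    {"gripper": 0.1,"tx": 0.5,"ty": -4.7},
    {"gripper": 0.1,"tx": 0.5,"ty": -4.0},
    {"gripper": 0.1,"tx": 0.5,"ty": -2.0},
    {"gripper": 0.1,"tx": 0,"ty": 0}
  ]
}}

```text
invalid input
```

All keys are needed in each row.

Call:
{"api": "carry_out", "payload": {
  "rows": [
    {"gripper": 0.1,"tx": 0.5,"ty": -4.7,"tz": 0,"spin": 0},
    {"gripper": 0.1,"tx": 0.5,"ty": -4.7,"tz": 0,"spin": 0},
    {"gripper": 0.1,"tx": 0.5,"ty": -4.7,"tz": 0,"spin": 0},
    {"gripper": 0.1,"tx": 0.5,"ty": -4.7,"tz": 0,"spin": 0},
    {"gripper": 0.1,"tx": 0.5,"ty": -4.7,"tz": 0,"spin": 0}
  ]
}}

```text
t: 2.5
position: [0.432, -0.0234, 0.2539]
ee_rot: [0.0, 1.0, 0.021, 0.0]
contact_force: [0.9, -0.6, -0.6]
grip_width: 0.0428
```

Call:
{"api": "carry_out", "payload": {
  "rows": [
    {"gripper": 0.1,"tx": 0.5,"ty": -4.7,"tz": 0,"spin": 0},
    {"gripper": 0.1,"tx": 0.5,"ty": -4.7,"tz": 0,"spin": 0},
    {"gripper": 0.1,"tx": 0.5,"ty": -4.0,"tz": 0,"spin": 0},
    {"gripper": 0.1,"tx": 0.5,"ty": -2.0,"tz": 0,"spin": 0},
    {"gripper": 0.1,"tx": 0,"ty": 0,"tz": 0,"spin": 0}
  ]
}}

```text
t: 3.0
position: [0.4457, 0.1316, 0.2536]
ee_rot: [-0.0, 1.0, 0.023, 0.0]
contact_force: [0.3, -1.1, 0.4]
grip_width: 0.0429
```

Call:
{"api": "carry_out", "payload": {
  "rows": [
    {"gripper": 0.1,"tx": 0.8,"ty": -3.3,"tz": 1.0,"spin": 0},
    {"gripper": 0.1,"tx": 0.8,"ty": -3.2,"tz": 3.0,"spin": 0},
    {"gripper": 0.1,"tx": 0,"ty": 0,"tz": 4.5,"spin": 0},
    {"gripper": 0.1,"tx": 0,"ty": 0,"tz": 4.5,"spin": 0},
    {"gripper": 0.1,"tx": 0,"ty": 0,"tz": 3.0,"spin": 0}
  ]
}}

```text
t: 3.5
position: [0.458, 0.1942, 0.0913]
ee_rot: [0.0, 1.0, 0.022, -0.001]
contact_force: [0.7, 0.6, 0.6]
grip_width: 0.0431
```

```bash
cat > look.py <<'E'
import sys
from fit import *
tag=sys.argv[1]; o=[]
for n,c in (('top',[.53,.2]),('side',[.53,.2])):
    im=arm.get_image(n)[0]; cv2.imwrite(f'pics/{n}{tag}.png',im); p=params(n)
    u,v=proj(p,[*c,.01]).astype(int); o.append(cv2.resize(im[max(v-75,0):v+75,u-70:u+70],None,fx=2.8,fy=2.8,interpolation=cv2.INTER_CUBIC))
h=min(x.shape[0] for x in o)
cv2.imwrite(f'pics/l{tag}.png',np.hstack([x[:h] for x in o]))
s=arm.get_state(); print(s['t'],s['position'].round(4),s['contact_force'].round(1))
E
python3 look.py 1
```

```text
3.6 [0.4574 0.1939 0.0907] [-0.5 -0.4  0.6]
```

View pics/l1.png

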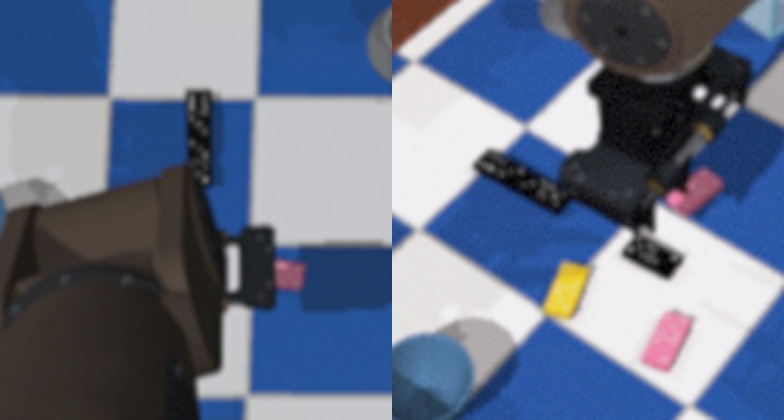

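The top view is blocked by the arm, though the line is still visible. The side view shows the tile and the fingers above it. Now I'll shift 3.5 mm and descend.

Call:
{"api": "carry_out", "payload": {
  "rows": [
    {"gripper": 0.1,"tx": 0.1,"ty": -0.36,"tz": 2.0,"spin": 0},
    {"gripper": 0.1,"tx": 0,"ty": 0,"tz": 2.5,"spin": 0},
    {"gripper": 0.1,"tx": 0,"ty": 0,"tz": 0.5,"spin": 0},
    {"gripper": 0.1,"tx": 0,"ty": 0,"tz": 0,"spin": 0}
  ]
}}

```text
t: 4.0
position: [0.46, 0.1985, 0.0444]
ee_rot: [0.0, 1.0, 0.021, 0.0]
contact_force: [-0.3, -0.3, 0.8]
grip_width: 0.043
```

```bash
python3 look.py 2
```

```text
4.1 [0.4603 0.1988 0.0451] [-0.  -0.5 -0.6]
```

View pics/l2.png

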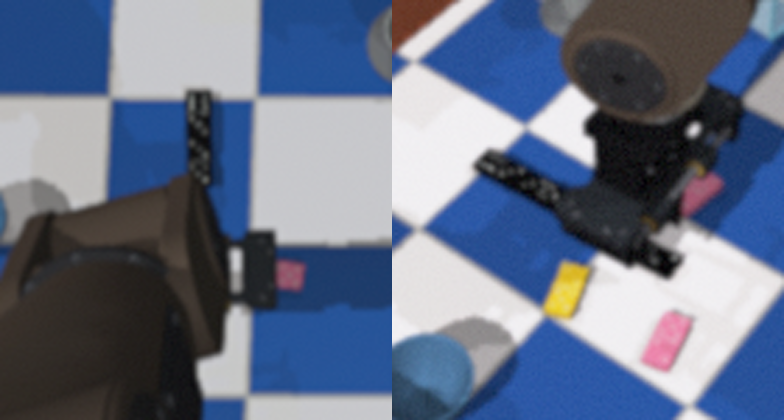

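Call:
{"api": "carry_out", "payload": {
  "rows": [
    {"gripper": 0.1,"tx": 0,"ty": 0,"tz": 1.0,"spin": 0},
    {"gripper": 0.1,"tx": 0,"ty": 0,"tz": 0.7,"spin": 0},
    {"gripper": 0.1,"tx": 0,"ty": 0,"tz": 0,"spin": 0}
  ]
}}

```text
t: 4.4
position: [0.4593, 0.1987, 0.0259]
ee_rot: [0.0, 1.0, 0.022, -0.001]
contact_force: [0.3, 0.2, -0.1]
grip_width: 0.0428
```

Call:
{"api": "carry_out", "payload": {
  "rows": [
    {"gripper": 0.1,"tx": 0,"ty": 0,"tz": 0,"spin": 0}
  ]
}}

```text
t: 4.5
position: [0.4595, 0.1988, 0.0264]
ee_rot: [0.0, 1.0, 0.022, -0.0]
contact_force: [0.3, 1.1, 0.5]
grip_width: 0.0427
```

Call:
{"api": "carry_out", "payload": {
  "rows": [
    {"gripper": 0.1,"tx": 0,"ty": 0,"tz": 0,"spin": 0}
  ]
}}

```text
t: 4.6
position: [0.4597, 0.1989, 0.0267]
ee_rot: [0.0, 1.0, 0.022, 0.0]
contact_force: [0.6, -0.2, 0.4]
grip_width: 0.0426
```

Call:
{"api": "carry_out", "payload": {
  "rows": [
    {"gripper": 0.1,"tx": 0,"ty": 0.1,"tz": 0.35,"spin": 0},
    {"gripper": 0.3,"tx": 0,"ty": 0,"tz": 0,"spin": 0},
    {"gripper": 0.4,"tx": 0,"ty": 0,"tz": 0,"spin": 0},
    {"gripper": 0.46,"tx": 0,"ty": 0,"tz": 0,"spin": 0},
    {"gripper": 0.5,"tx": 0,"ty": 0,"tz": 0,"spin": 0}
  ],
  "squeeze": 3
}}

```text
t: 5.1
position: [0.4597, 0.1978, 0.0232]
ee_rot: [0.0, 1.0, 0.022, 0.0]
contact_force: [0.0, 0.7, 0.3]
grip_width: 0.0251
```

Call:
{"api": "carry_out", "payload": {
  "rows": [
    {"gripper": 0.5,"tx": 0,"ty": 0,"tz": 0,"spin": 0},
    {"gripper": 0.5,"tx": 0,"ty": 0,"tz": 0,"spin": 0}
  ]
}}

```text
t: 5.3
position: [0.4597, 0.1978, 0.0231]
ee_rot: [0.0, 1.0, 0.022, 0.0]
contact_force: [-0.9, 0.4, 0.5]
grip_width: 0.0248
```

Call:
{"api": "carry_out", "payload": {
  "rows": [
    {"gripper": 0.35,"tx": 0,"ty": 0,"tz": 0,"spin": 0},
    {"gripper": 0.2,"tx": 0,"ty": 0,"tz": 0,"spin": 0},
    {"gripper": 0.2,"tx": 0,"ty": 0,"tz": -1.5,"spin": 0},
    {"gripper": 0.2,"tx": 0,"ty": 0,"tz": -3.0,"spin": 0},
    {"gripper": 1,"tx": -3,"ty": 0,"tz": 0,"spin": 0}
  ],
  "squeeze": 5
}}

```text
t: 5.8
position: [0.4332, 0.1972, 0.0705]
ee_rot: [-0.001, 1.0, 0.021, 0.004]
contact_force: [1.1, 0.6, -0.3]
grip_width: 0.0339
```

Call:
{"api": "carry_out", "payload": {
  "rows": [
    {"gripper": 1,"tx": -3,"ty": 0,"tz": 0,"spin": 0},
    {"gripper": 1,"tx": 0,"ty": 0,"tz": 0,"spin": 0},
    {"gripper": 1,"tx": 0,"ty": 0,"tz": 0,"spin": 0}
  ]
}}

```text
t: 6.1
position: [0.4, 0.1954, 0.0683]
ee_rot: [-0.0, 1.0, 0.022, 0.0]
contact_force: [0.5, 0.1, 0.8]
grip_width: 0.0112
```

```bash
python3 look.py 3; python3 m.py 3 .459 .198 old
```

```text
6.2 [0.4008 0.1954 0.0682] [-0.2 -0.3  0.4]
top 0.45 my [0.392  0.2537 0.5153] 0.918 line [0.6079 0.2039 0.0415] 0.138 gap mm 138.64 aside 58.68 askew 0.474
top 0.52 my [0.3916 0.2487 0.3558] 0.919 line [0.6069 0.2039 0.0461] 0.078 gap mm 138.07 aside 54.63 askew 0.31
side 0.45 my [0.4497 0.1921 0.1845] 0.86 line [0.6073 0.2062 0.0304] 0.147 gap mm 82.92 aside -9.32 askew 0.154
side 0.52 my [0.4485 0.1937 0.1378] 0.863 line [0.6055 0.2054 0.0488] 0.079 gap mm 82.36 aside -3.98 askew 0.089
```

View pics/l3.png

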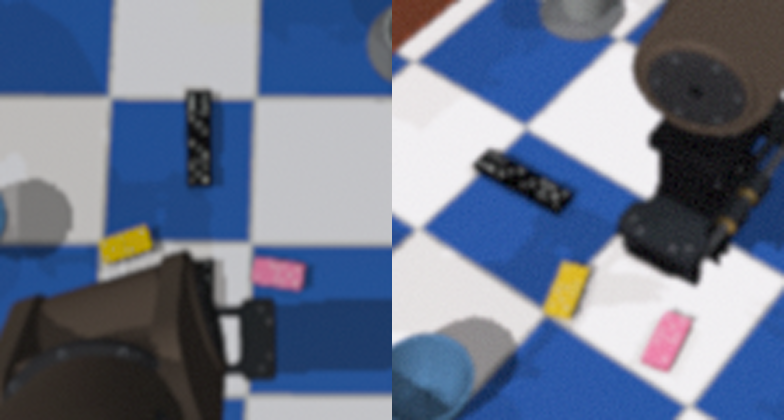

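View pics/f3.png

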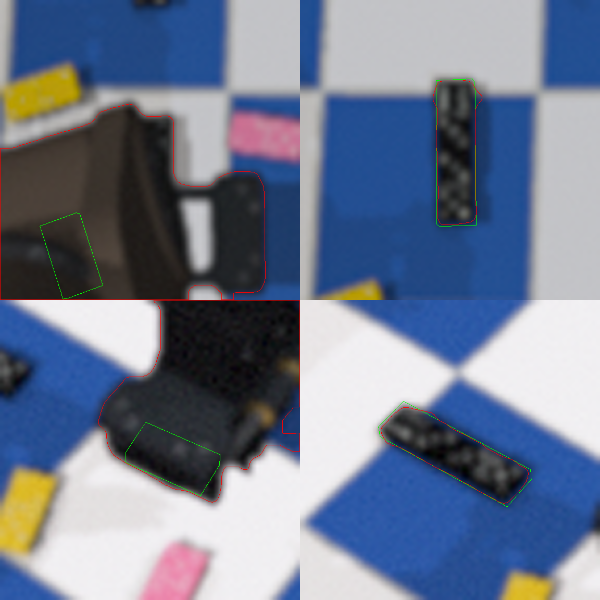

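Call:
{"api": "carry_out", "payload": {
  "rows": [
    {"gripper": 1,"tx": 0,"ty": 0,"tz": 2.0,"spin": 0},
    {"gripper": 1,"tx": 0,"ty": 0,"tz": 2.0,"spin": 0},
    {"gripper": 1,"tx": 0,"ty": 0,"tz": 0.4,"spin": 0},
    {"gripper": 1,"tx": 0,"ty": 0,"tz": 0,"spin": 0},
    {"gripper": 1,"tx": 0,"ty": 0,"tz": 0,"spin": 0}
  ]
}}

```text
t: 6.7
position: [0.4002, 0.1953, 0.0245]
ee_rot: [-0.0, 1.0, 0.022, 0.0]
contact_force: [0.4, 0.8, -0.3]
grip_width: 0.0007
```

Call:
{"api": "carry_out", "payload": {
  "rows": [
    {"gripper": 1,"tx": 1.0,"ty": 0,"tz": 0.1,"spin": 0},
    {"gripper": 1,"tx": 0.6,"ty": 0,"tz": 0,"spin": 0},
    {"gripper": 1,"tx": 0.6,"ty": 0,"tz": 0,"spin": 0},
    {"gripper": 1,"tx": 0.6,"ty": 0,"tz": 0,"spin": 0},
    {"gripper": 1,"tx": 0.6,"ty": 0,"tz": 0,"spin": 0}
  ]
}}

```text
t: 7.2
position: [0.4343, 0.1967, 0.0232]
ee_rot: [0.0, 1.0, 0.022, 0.0]
contact_force: [0.5, -0.1, 0.3]
grip_width: 0.0002
```

Call:
{"api": "carry_out", "payload": {
  "rows": [
    {"gripper": 1,"tx": 0.6,"ty": 0,"tz": 0,"spin": 0},
    {"gripper": 1,"tx": 0.6,"ty": 0,"tz": 0,"spin": 0},
    {"gripper": 1,"tx": 0.6,"ty": 0,"tz": 0,"spin": 0},
    {"gripper": 1,"tx": 0.6,"ty": 0,"tz": 0,"spin": 0},
    {"gripper": 1,"tx": 0.6,"ty": 0,"tz": 0,"spin": 0}
  ]
}}

```text
t: 7.7
position: [0.4642, 0.198, 0.0231]
ee_rot: [0.0, 1.0, 0.022, -0.0]
contact_force: [0.8, 0.2, 0.2]
grip_width: 0.0004
```

```bash
python3 look.py 4
```

```text
7.8 [0.4645 0.198  0.0231] [ 0.5  0.8 -0.3]
```

View pics/l4.png

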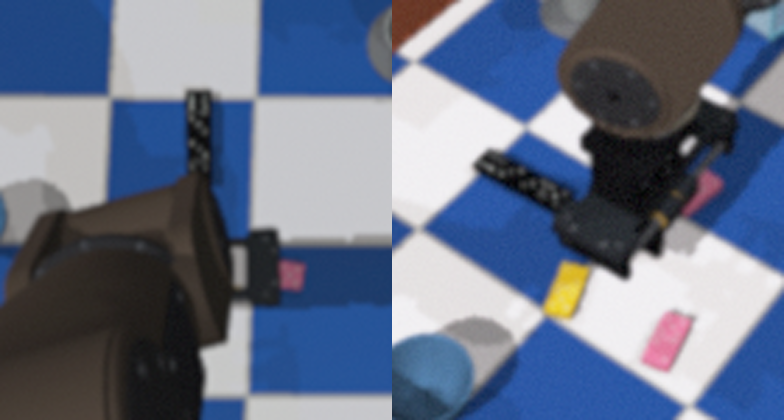

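Call:
{"api": "carry_out", "payload": {
  "rows": [
    {"gripper": 1,"tx": -1.0,"ty": 0,"tz": 0,"spin": 0},
    {"gripper": 1,"tx": -0.5,"ty": 0,"tz": -4,"spin": 0},
    {"gripper": 1,"tx": 0,"ty": 4.5,"tz": -2,"spin": 0},
    {"gripper": 1,"tx": 0,"ty": 5.0,"tz": 0,"spin": 0},
    {"gripper": 1,"tx": 0,"ty": 5.0,"tz": 0,"spin": 0}
  ]
}}

```text
t: 8.3
position: [0.4539, 0.0515, 0.0838]
ee_rot: [0.0, 1.0, 0.023, 0.001]
contact_force: [0.4, -0.0, -0.1]
grip_width: 0.0003
```

```bash
python3 look.py 5; python3 m.py 5 .51 .2 old
```

```text
8.4 [0.4543 0.0483 0.0833] [0.6 0.4 0.3]
top 0.45 my [0.4792 0.1712 0.5651] 0.891 line [0.6083 0.2034 0.0377] 0.108 gap mm 55.2 aside -27.29 askew 0.527
top 0.52 my [0.5016 0.1958 0.1482] 0.904 line [0.6075 0.2029 0.0405] 0.092 gap mm 31.16 aside -2.84 askew 0.108
side 0.45 my [0.5026 0.1996 0.0186] 0.255 line [0.6065 0.2048 0.0419] 0.095 gap mm 29.02 aside -0.85 askew -0.023
side 0.52 my [0.5025 0.1998 0.0296] 0.169 line [0.6065 0.2048 0.0441] 0.077 gap mm 29.11 aside -0.5 askew -0.015
```

View pics/l5.png

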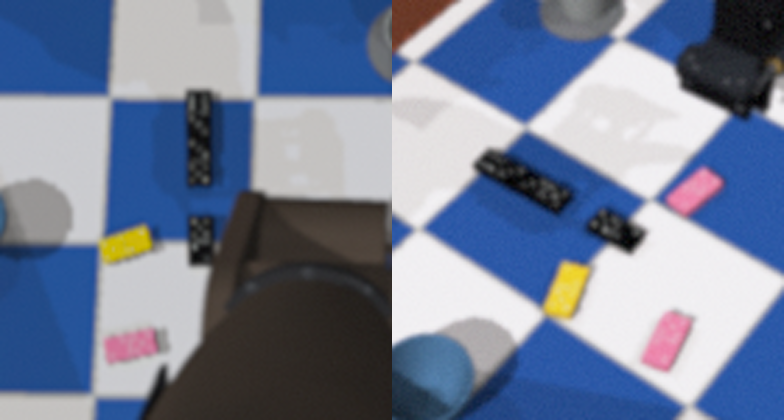

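View pics/f5.png

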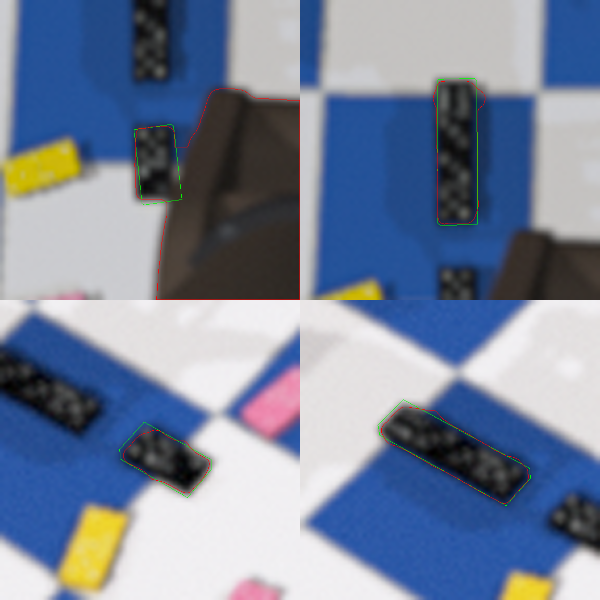

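```bash
cat > strip.py <<'E'
import sys
from rect import *
tag=sys.argv[1]; o=[]
for n in ['top','side']:
    p=arm.camera_params(n); p['T']=np.array(p['T']); im=cv2.imread(f'pics/{n}{tag}.png')
    r=rect(p,im,.46,.68,.15,.26,.01,2600)
    r=cv2.convertScaleAbs(r,alpha=1.6)
    o.append(r)
cv2.imwrite(f'pics/s{tag}.png',np.hstack(o))
E
python3 strip.py 5
```

```text
(no output)
```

View pics/s5.png

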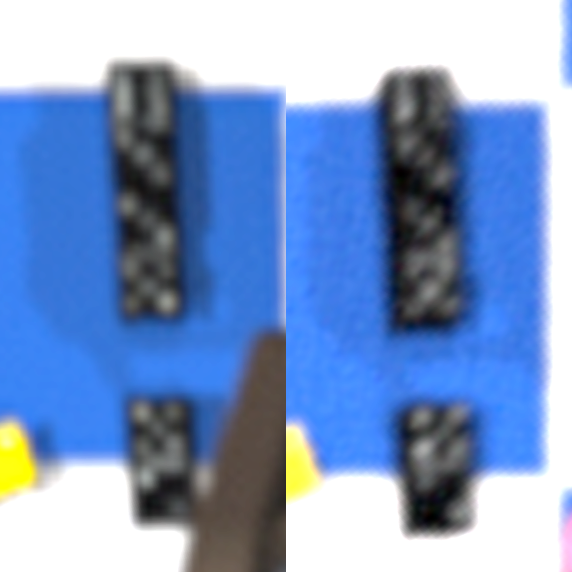

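```bash
cat > xs.py <<'E'
import sys
from rect import *
tag=sys.argv[1]; rng=[float(v) for v in sys.argv[2:4]]
S=5000
for n in ['top','side']:
    p=arm.camera_params(n); p['T']=np.array(p['T']); im=cv2.imread(f'pics/{n}{tag}.png')
    for z in (.01,):
        r=rect(p,im,.46,.68,.16,.25,z,S).astype(np.float32)
        c=r[...,0]-r[...,2]
        def edges(x):
            i=int((.68-x)*S); row=c[i-8:i+9].mean(0)
            jc=int((.25-(.2045-(.606-x)*.044))*S); 
            out=[]
            for sgn in (-1,1):
                bgv=np.median(row[jc+sgn*100:jc+sgn*125:1] if sgn>0 else row[jc-125:jc-100]); 
                seg=[row[jc+sgn*k] for k in range(20,110)]
                lo=5.; th=lo+.5*(bgv-lo)
                k=next((q for q,v in enumerate(seg) if v>th),None)
                out.append(np.nan if k is None else .25-(jc+sgn*(20+k))/S)
            return out
        for nm,xs in (('line',np.arange(.562,.625,.004)),('my',np.arange(rng[0],rng[1],.003))):
            E=np.array([edges(x) for x in xs]); 
            # robust line fit per edge
            res=[]
            for k in (0,1):
                e=E[:,k]; ok=np.isfinite(e)&(abs(e-np.nanmedian(e))<.004)
                cf=np.polyfit(xs[ok],e[ok],1); res.append(cf)
            if nm=='line': ref=res; print(n,'line slopes',[round(a[0],3) for a in res],'width',round(1e3*(np.polyval(res[0],.59)-np.polyval(res[1],.59)),2),'y@.606',round(np.mean([np.polyval(a,.606) for a in res]),4))
            else:
                xm=xs.mean(); print(n,'my slopes',[round(a[0],3) for a in res],'width',round(1e3*(np.polyval(res[0],xm)-np.polyval(res[1],xm)),2),'aside mm L,R (slope .044 from line centre)',[round(1e3*(np.polyval(res[k],xm)-(np.polyval(ref[k],.59)+.044*(xm-.59))),2) for k in (0,1)])
E
python3 xs.py 5 .507 .523
```

```text
top line slopes [np.float64(0.051), np.float64(0.056)] width 24.83 y@.606 0.2038
top my slopes [np.float64(0.057), np.float64(-0.04)] width 24.63 aside mm L,R (slope .044 from line centre) [np.float64(-0.96), np.float64(-0.76)]
side line slopes [np.float64(0.057), np.float64(0.054)] width 29.32 y@.606 0.2077
side my slopes [np.float64(-0.048), np.float64(0.141)] width 29.23 aside mm L,R (slope .044 from line centre) [np.float64(-1.09), np.float64(-1.01)]
```

Call:
{"api": "carry_out", "payload": {
  "rows": [
    {"gripper": 1,"tx": 0,"ty": -5.0,"tz": 0,"spin": -0.6},
    {"gripper": 1,"tx": 0,"ty": -5.0,"tz": 0,"spin": 0},
    {"gripper": 1,"tx": -0.5,"ty": -4.5,"tz": 1.0,"spin": 0},
    {"gripper": 1,"tx": 0,"ty": 0,"tz": 3.0,"spin": 0},
    {"gripper": 1,"tx": 0,"ty": 0,"tz": 0,"spin": 0}
  ]
}}

```text
t: 8.9
position: [0.44, 0.1982, 0.0409]
ee_rot: [0.001, 1.0, 0.028, -0.002]
contact_force: [0.5, 0.8, 0.4]
grip_width: 0.0005
```

Call:
{"api": "carry_out", "payload": {
  "rows": [
    {"gripper": 1,"tx": 0,"ty": 0,"tz": 0,"spin": 0}
  ]
}}

```text
t: 9.0
position: [0.4418, 0.197, 0.0431]
ee_rot: [0.0, 1.0, 0.027, -0.001]
contact_force: [0.8, -0.3, 0.3]
grip_width: 0.0003
```

Call:
{"api": "carry_out", "payload": {
  "rows": [
    {"gripper": 1,"tx": 0,"ty": 0.05,"tz": 1.0,"spin": 0},
    {"gripper": 1,"tx": 0,"ty": 0,"tz": 1.0,"spin": 0},
    {"gripper": 1,"tx": 0,"ty": 0,"tz": 0,"spin": 0},
    {"gripper": 1,"tx": 1.0,"ty": 0,"tz": 0,"spin": 0},
    {"gripper": 1,"tx": 0.8,"ty": 0,"tz": 0,"spin": 0}
  ]
}}

```text
t: 9.5
position: [0.462, 0.1974, 0.0234]
ee_rot: [-0.0, 1.0, 0.027, 0.0]
contact_force: [0.4, -0.3, -0.4]
grip_width: 0.0004
```

Call:
{"api": "carry_out", "payload": {
  "rows": [
    {"gripper": 1,"tx": 0.55,"ty": 0,"tz": 0,"spin": 0},
    {"gripper": 1,"tx": 0.55,"ty": 0,"tz": 0,"spin": 0},
    {"gripper": 1,"tx": 0.55,"ty": 0,"tz": 0,"spin": 0},
    {"gripper": 1,"tx": 0.55,"ty": 0,"tz": 0,"spin": 0},
    {"gripper": 1,"tx": 0.4,"ty": 0,"tz": 0,"spin": 0}
  ]
}}

```text
t: 10.0
position: [0.4872, 0.1989, 0.0231]
ee_rot: [0.0, 1.0, 0.027, 0.0]
contact_force: [0.1, -0.4, 0.6]
grip_width: 0.0005
```

Call:
{"api": "carry_out", "payload": {
  "rows": [
    {"gripper": 1,"tx": 0,"ty": 0,"tz": 0,"spin": 0},
    {"gripper": 1,"tx": 0,"ty": 0,"tz": 0,"spin": 0}
  ]
}}

```text
t: 10.2
position: [0.4865, 0.1989, 0.0231]
ee_rot: [0.0, 1.0, 0.027, -0.0]
contact_force: [-0.2, -0.6, -0.1]
grip_width: 0.0007
```

Now I'll retreat sideways and look.

Call:
{"api": "carry_out", "payload": {
  "rows": [
    {"gripper": 1,"tx": -1.0,"ty": 0,"tz": 0,"spin": 0},
    {"gripper": 1,"tx": -0.5,"ty": 0,"tz": -4,"spin": 0},
    {"gripper": 1,"tx": -1.0,"ty": 4.5,"tz": 0,"spin": 0},
    {"gripper": 1,"tx": -1.0,"ty": 4.8,"tz": 0,"spin": 0},
    {"gripper": 1,"tx": 0,"ty": 5.0,"tz": 0,"spin": 0}
  ]
}}

```text
t: 10.7
position: [0.4572, 0.0535, 0.0634]
ee_rot: [0.0, 1.0, 0.028, -0.0]
contact_force: [1.8, 0.5, 1.1]
grip_width: 0.0006
```

Call:
{"api": "carry_out", "payload": {
  "rows": [
    {"gripper": 1,"tx": 0,"ty": 3.0,"tz": 0,"spin": 0},
    {"gripper": 1,"tx": 0,"ty": 0,"tz": 0,"spin": 0}
  ]
}}

```text
t: 10.9
position: [0.4604, 0.0216, 0.0632]
ee_rot: [0.0, 1.0, 0.025, -0.0]
contact_force: [-0.4, 0.4, 0.0]
grip_width: 0.0005
```

```bash
python3 look.py 6; python3 m.py 6 .527 .2 old; python3 xs.py 6 .507 .545; python3 strip.py 6
```

```text
11.0 [0.4603 0.0241 0.0631] [-0.2  0.8 -0.1]
top 0.45 my [0.5278 0.1991 0.0407] 0.645 line [0.6047 0.2031 0.0463] 0.368 gap mm 2.03 aside -0.48 askew -0.006
top 0.52 my [0.527  0.1988 0.0329] 0.637 line [0.6047 0.2027 0.0481] 0.368 gap mm 2.87 aside -0.18 askew -0.015
side 0.45 my [0.5259 0.2011 0.0142] 0.653 line [0.6026 0.2045 0.0495] 0.377 gap mm 1.75 aside 0.41 askew -0.035
side 0.52 my [0.5255 0.2008 0.0391] 0.642 line [0.5549 0.2024 0.0526] 0.362 gap mm -45.6 aside 0.02 askew -0.013
top line slopes [np.float64(0.053), np.float64(0.056)] width 25.17 y@.606 0.204
top my slopes [np.float64(0.052), np.float64(0.066)] width 25.11 aside mm L,R (slope .044 from line centre) [np.float64(-0.98), np.float64(-0.92)]
side line slopes [np.float64(0.05), np.float64(0.052)] width 29.69 y@.606 0.2077
side my slopes [np.float64(0.047), np.float64(0.064)] width 29.46 aside mm L,R (slope .044 from line centre) [np.float64(-0.61), np.float64(-0.38)]
```

View pics/s6.png

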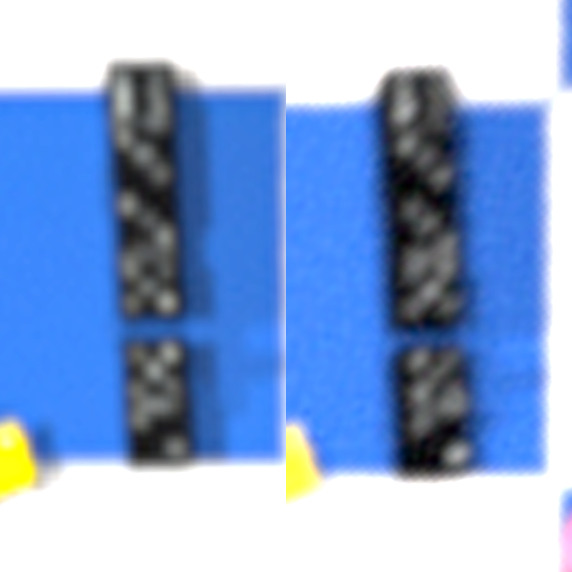

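```bash
cat > gap.py <<'E'
import sys
from rect import *
S=5000
def gap(tag,x0=.525,x1=.585,verbose=1):
  for n in ['top','side']:
    p=arm.camera_params(n); p['T']=np.array(p['T']); im=cv2.imread(f'pics/{n}{tag}.png')
    r=rect(p,im,.46,.68,.16,.25,.01,S).astype(np.float32); c=r[...,0]-r[...,2]
    off=.204 if n=='top' else .2055
    xs=np.arange(x0,x1,1/S); prof=[]; bgs=[]
    for x in xs:
        i=int((.68-x)*S); y=off-(.606-x)*.053; j=int((.25-y)*S)
        prof.append(c[i,j-40:j+41].mean()); bgs.append(np.median(c[i,j-140:j-100]))
    prof=np.array(prof); base=np.median(np.r_[prof[:40],prof[-40:]]); bg=np.median(bgs)
    w=(prof-base)/(bg-base)
    k=w.argmax(); xm=xs[k]; sel=abs(xs-xm)<.012
    cx=p['T'][:3,3]; d=.01*(xm-cx[0])/(cx[2]-.01)
    g=w[sel].sum()/S*1e3
    print(n,'visible floor mm',g.round(2),'peak',w.max().round(2),'at x',xm.round(4),'hidden by height mm',round(d*1e3,2),'gap',(g+d*1e3).round(2))
if __name__=='__main__': gap(*sys.argv[1:2])
E
python3 gap.py 6; python3 gap.py 5
```

```text
top visible floor mm 5.94 peak 0.68 at x 0.5532 hidden by height mm 1.52 gap 7.46
side visible floor mm 4.33 peak 0.51 at x 0.5504 hidden by height mm 5.23 gap 9.56
top visible floor mm 24.0 peak 1.14 at x 0.5386 hidden by height mm 1.39 gap 25.38
side visible floor mm 22.28 peak 1.23 at x 0.534 hidden by height mm 5.05 gap 27.33
```

```bash
cat > reg.py <<'E'
import sys
from rect import *
def reg(a,b,x0=.585,x1=.645):
    out=[]
    for n in ['top','side']:
        p=arm.camera_params(n); p['T']=np.array(p['T'])
        R=[]
        for t in (a,b):
            im=cv2.imread(f'pics/{n}{t}.png').astype(np.float32)
            r=rect(p,im,x0,x1,.188,.222,.01,1500)
            g=r.min(2); g=cv2.GaussianBlur(g,(0,0),1.0); R.append(g)
        try:
            W=np.eye(2,3,dtype=np.float32); cc,W=cv2.findTransformECC(R[0],R[1],W,cv2.MOTION_TRANSLATION,(3,200,1e-6),None,1)
            out.append((n,'dx mm',round(-W[1,2]/1.5,2),'dy',round(-W[0,2]/1.5,2),round(cc,3)))
        except Exception as e: out.append((n,'fail'))
    return out
if __name__=='__main__':
    for b in sys.argv[2:]: print(b,reg(sys.argv[1],b))
E
python3 reg.py 3 1 2 4 5 6
```

```text
1 [('top', 'dx mm', np.float32(-0.05), 'dy', np.float32(-0.08), 0.993), ('side', 'dx mm', np.float32(-0.19), 'dy', np.float32(0.04), 0.984)]
2 [('top', 'dx mm', np.float32(-0.2), 'dy', np.float32(-0.05), 0.99), ('side', 'dx mm', np.float32(-0.2), 'dy', np.float32(-0.05), 0.987)]
4 [('top', 'dx mm', np.float32(-0.09), 'dy', np.float32(-0.04), 0.994), ('side', 'dx mm', np.float32(-0.17), 'dy', np.float32(-0.03), 0.99)]
5 [('top', 'dx mm', np.float32(-0.04), 'dy', np.float32(-0.02), 0.997), ('side', 'dx mm', np.float32(-0.05), 'dy', np.float32(-0.02), 0.988)]
6 [('top', 'dx mm', np.float32(-0.04), 'dy', np.float32(0.01), 0.992), ('side', 'dx mm', np.float32(0.09), 'dy', np.float32(-0.11), 0.978)]
```

Call:
{"api": "carry_out", "payload": {
  "rows": [
    {"gripper": 1,"tx": 0,"ty": -4.5,"tz": 0,"spin": 0},
    {"gripper": 1,"tx": 0.5,"ty": -4.5,"tz": 0,"spin": 0},
    {"gripper": 1,"tx": 0.5,"ty": -4.5,"tz": 0,"spin": 0},
    {"gripper": 1,"tx": 0.3,"ty": -3.8,"tz": 1.0,"spin": 0},
    {"gripper": 1,"tx": 0,"ty": 0,"tz": 1.0,"spin": 0}
  ]
}}

```text
t: 11.5
position: [0.4638, 0.2027, 0.043]
ee_rot: [-0.0, 1.0, 0.03, 0.001]
contact_force: [0.2, 0.1, -0.6]
grip_width: 0.0006
```

Call:
{"api": "carry_out", "payload": {
  "rows": [
    {"gripper": 1,"tx": 0,"ty": 0,"tz": 1.0,"spin": 0},
    {"gripper": 1,"tx": 0,"ty": 0,"tz": 0,"spin": 0}
  ]
}}

```text
t: 11.7
position: [0.4635, 0.1975, 0.0318]
ee_rot: [0.0, 1.0, 0.027, -0.001]
contact_force: [-0.1, 0.1, 0.9]
grip_width: 0.0005
```

Call:
{"api": "carry_out", "payload": {
  "rows": [
    {"gripper": 1,"tx": 0,"ty": 0,"tz": 0.85,"spin": 0},
    {"gripper": 1,"tx": 1.0,"ty": 0,"tz": 0,"spin": 0},
    {"gripper": 1,"tx": 0.8,"ty": 0,"tz": 0,"spin": 0},
    {"gripper": 1,"tx": 0.4,"ty": 0,"tz": 0,"spin": 0},
    {"gripper": 1,"tx": 0.3,"ty": 0,"tz": 0,"spin": 0}
  ]
}}

```text
t: 12.2
position: [0.4904, 0.1988, 0.0248]
ee_rot: [-0.0, 1.0, 0.027, 0.0]
contact_force: [-0.5, -1.0, 0.4]
grip_width: 0.0002
```

Call:
{"api": "carry_out", "payload": {
  "rows": [
    {"gripper": 1,"tx": 0.3,"ty": 0,"tz": 0,"spin": 0},
    {"gripper": 1,"tx": 0,"ty": 0,"tz": 0,"spin": 0},
    {"gripper": 1,"tx": 0,"ty": 0,"tz": 0,"spin": 0}
  ]
}}

```text
t: 12.5
position: [0.4926, 0.1992, 0.0246]
ee_rot: [0.0, 1.0, 0.027, -0.0]
contact_force: [0.4, 1.4, 0.3]
grip_width: 0.0007
```

```bash
python3 look.py 7; python3 reg.py 3 7;python3 reg.py 4 7
```

```text
12.6 [0.4925 0.1992 0.0246] [-0.4 -0.4  1.2]
7 [('top', 'dx mm', np.float32(0.29), 'dy', np.float32(0.04), 0.809), ('side', 'dx mm', np.float32(-0.11), 'dy', np.float32(0.1), 0.983)]
7 [('top', 'dx mm', np.float32(0.32), 'dy', np.float32(0.06), 0.831), ('side', 'dx mm', np.float32(0.07), 'dy', np.float32(0.1), 0.983)]
```

View pics/l7.png

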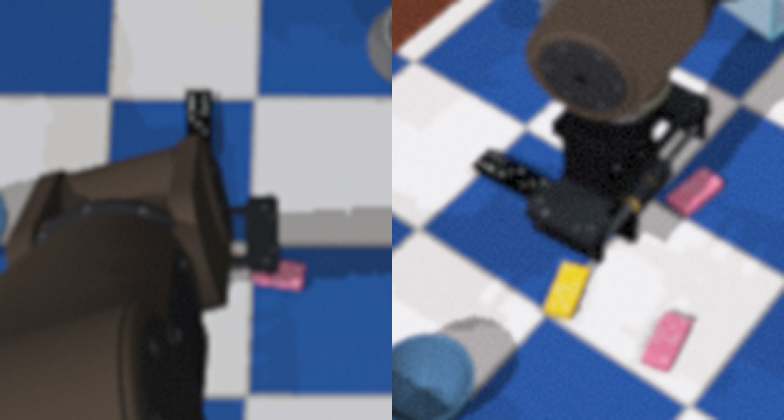

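Call:
{"api": "carry_out", "payload": {
  "rows": [
    {"gripper": 1,"tx": 0.1,"ty": 0,"tz": 0,"spin": 0},
    {"gripper": 1,"tx": 0,"ty": 0,"tz": 0,"spin": 0}
  ]
}}

```text
t: 12.8
position: [0.4937, 0.1993, 0.0246]
ee_rot: [0.0, 1.0, 0.027, 0.0]
contact_force: [-0.3, 0.0, -0.7]
grip_width: 0.0006
```

```bash
cat > step.py <<'E'
import sys
from reg import *
t=sys.argv[1]
for n in ('top','side'): cv2.imwrite(f'pics/{n}{t}.png',arm.get_image(n)[0])
print(arm.get_state()['position'].round(4))
for a in sys.argv[2:]: print(a,reg(a,t,.603,.655))
E
python3 step.py 8 3 6 7; python3 -c "
from reg import *
print(reg('3','7',.603,.655),reg('3','4',.603,.655),reg('3','6',.603,.655))"
```

```text
[0.4937 0.1993 0.0246]
3 [('top', 'dx mm', np.float32(0.17), 'dy', np.float32(-0.0), 0.976), ('side', 'dx mm', np.float32(-0.09), 'dy', np.float32(0.06), 0.997)]
6 [('top', 'dx mm', np.float32(0.11), 'dy', np.float32(0.17), 0.966), ('side', 'dx mm', np.float32(-0.15), 'dy', np.float32(0.31), 0.991)]
7 [('top', 'dx mm', np.float32(0.05), 'dy', np.float32(0.02), 0.997), ('side', 'dx mm', np.float32(-0.01), 'dy', np.float32(-0.03), 0.998)]
[('top', 'dx mm', np.float32(0.16), 'dy', np.float32(0.01), 0.983), ('side', 'dx mm', np.float32(-0.08), 'dy', np.float32(0.07), 0.997)] [('top', 'dx mm', np.float32(0.02), 'dy', np.float32(-0.01), 0.999), ('side', 'dx mm', np.float32(-0.06), 'dy', np.float32(-0.01), 0.998)] [('top', 'dx mm', np.float32(0.09), 'dy', np.float32(-0.14), 0.987), ('side', 'dx mm', np.float32(0.03), 'dy', np.float32(-0.17), 0.99)]
```

Call:
{"api": "carry_out", "payload": {
  "rows": [
    {"gripper": 1,"tx": 0.05,"ty": 0,"tz": 0,"spin": 0},
    {"gripper": 1,"tx": 0,"ty": 0,"tz": 0,"spin": 0}
  ]
}}

```text
t: 13.1
position: [0.4942, 0.1993, 0.0246]
ee_rot: [0.0, 1.0, 0.027, 0.0]
contact_force: [-1.0, 0.6, 0.1]
grip_width: 0.0006
```

```bash
python3 step.py 9 7 8
```

```text
[0.4942 0.1993 0.0246]
7 [('top', 'dx mm', np.float32(0.07), 'dy', np.float32(-0.01), 0.996), ('side', 'dx mm', np.float32(-0.0), 'dy', np.float32(0.0), 0.998)]
8 [('top', 'dx mm', np.float32(0.04), 'dy', np.float32(-0.02), 0.999), ('side', 'dx mm', np.float32(0.02), 'dy', np.float32(0.01), 0.998)]
```

Call:
{"api": "carry_out", "payload": {
  "rows": [
    {"gripper": 1,"tx": 0.05,"ty": 0,"tz": 0,"spin": 0},
    {"gripper": 1,"tx": 0,"ty": 0,"tz": 0,"spin": 0}
  ]
}}

```text
t: 13.4
position: [0.4947, 0.1993, 0.0246]
ee_rot: [0.0, 1.0, 0.027, 0.0]
contact_force: [-1.0, -0.0, -0.6]
grip_width: 0.0005
```

```bash
python3 step.py 10 7 9
```

```text
[0.4947 0.1993 0.0246]
7 [('top', 'dx mm', np.float32(0.09), 'dy', np.float32(-0.0), 0.993), ('side', 'dx mm', np.float32(0.02), 'dy', np.float32(0.0), 0.998)]
9 [('top', 'dx mm', np.float32(0.01), 'dy', np.float32(0.01), 0.999), ('side', 'dx mm', np.float32(0.03), 'dy', np.float32(-0.01), 0.998)]
```

Call:
{"api": "carry_out", "payload": {
  "rows": [
    {"gripper": 1,"tx": 0.05,"ty": 0,"tz": 0,"spin": 0},
    {"gripper": 1,"tx": 0,"ty": 0,"tz": 0,"spin": 0}
  ]
}}

```text
t: 13.7
position: [0.4952, 0.1994, 0.0246]
ee_rot: [0.0, 1.0, 0.027, 0.0]
contact_force: [0.4, 0.3, -0.3]
grip_width: 0.0006
```

```bash
python3 step.py 11 7 10
```

```text
[0.4952 0.1993 0.0246]
7 [('top', 'dx mm', np.float32(0.11), 'dy', np.float32(-0.01), 0.992), ('side', 'dx mm', np.float32(-0.0), 'dy', np.float32(-0.06), 0.997)]
10 [('top', 'dx mm', np.float32(0.02), 'dy', np.float32(0.01), 0.999), ('side', 'dx mm', np.float32(-0.02), 'dy', np.float32(-0.07), 0.998)]
```

Call:
{"api": "carry_out", "payload": {
  "rows": [
    {"gripper": 1,"tx": 0.05,"ty": 0,"tz": 0,"spin": 0},
    {"gripper": 1,"tx": 0,"ty": 0,"tz": 0,"spin": 0}
  ]
}}

```text
t: 14.0
position: [0.4957, 0.1994, 0.0246]
ee_rot: [0.0, 1.0, 0.027, -0.0]
contact_force: [-0.6, 0.3, 0.4]
grip_width: 0.0006
```

```bash
python3 step.py 12 7 11
```

```text
[0.4957 0.1994 0.0246]
7 [('top', 'dx mm', np.float32(0.18), 'dy', np.float32(0.05), 0.978), ('side', 'dx mm', np.float32(0.07), 'dy', np.float32(-0.11), 0.985)]
11 [('top', 'dx mm', np.float32(0.04), 'dy', np.float32(0.07), 0.989), ('side', 'dx mm', np.float32(0.1), 'dy', np.float32(-0.02), 0.987)]
```

Correlation dipped, so there may be first contact. I'll retreat and look.

Call:
{"api": "carry_out", "payload": {
  "rows": [
    {"gripper": 1,"tx": -1.0,"ty": 0,"tz": 0,"spin": 0},
    {"gripper": 1,"tx": -0.5,"ty": 0,"tz": -4,"spin": 0},
    {"gripper": 1,"tx": -1.0,"ty": 4.5,"tz": 0,"spin": 0},
    {"gripper": 1,"tx": -1.0,"ty": 4.8,"tz": 0,"spin": 0},
    {"gripper": 1,"tx": 0,"ty": 5.0,"tz": 0,"spin": 0}
  ]
}}

```text
t: 14.6
position: [0.4664, 0.0539, 0.0649]
ee_rot: [0.0, 1.0, 0.028, -0.0]
contact_force: [0.9, -0.9, -0.8]
grip_width: 0.0008
```

Call:
{"api": "carry_out", "payload": {
  "rows": [
    {"gripper": 1,"tx": 0,"ty": 4.0,"tz": 0,"spin": 0},
    {"gripper": 1,"tx": 0,"ty": 0,"tz": 0,"spin": 0}
  ]
}}

```text
t: 14.8
position: [0.4702, 0.0113, 0.0647]
ee_rot: [0.0, 1.0, 0.025, 0.0]
contact_force: [0.4, 0.1, -0.1]
grip_width: 0.0004
```

```bash
python3 look.py 13; python3 reg.py 6 13; python3 reg.py 5 13; python3 xs.py 13 .509 .55; python3 gap.py 13; python3 strip.py 13
```

```text
14.9 [0.4699 0.0143 0.0646] [ 0.1  0.6 -0.2]
13 [('top', 'dx mm', np.float32(0.05), 'dy', np.float32(0.05), 0.976), ('side', 'dx mm', np.float32(0.48), 'dy', np.float32(-0.05), 0.943)]
13 [('top', 'dx mm', np.float32(0.05), 'dy', np.float32(0.07), 0.973), ('side', 'dx mm', np.float32(0.62), 'dy', np.float32(-0.07), 0.929)]
top line slopes [np.float64(0.051), np.float64(0.064)] width 25.51 y@.606 0.204
top my slopes [np.float64(0.107), np.float64(0.022)] width 25.03 aside mm L,R (slope .044 from line centre) [np.float64(-0.76), np.float64(-0.27)]
side line slopes [np.float64(0.05), np.float64(0.054)] width 29.76 y@.606 0.2078
side my slopes [np.float64(0.054), np.float64(0.028)] width 29.01 aside mm L,R (slope .044 from line centre) [np.float64(-0.32), np.float64(0.43)]
top visible floor mm 0.02 peak 0.01 at x 0.5346 hidden by height mm 1.35 gap 1.37
side visible floor mm 0.06 peak 0.03 at x 0.5258 hidden by height mm 4.96 gap 5.02
```

View pics/s13.png

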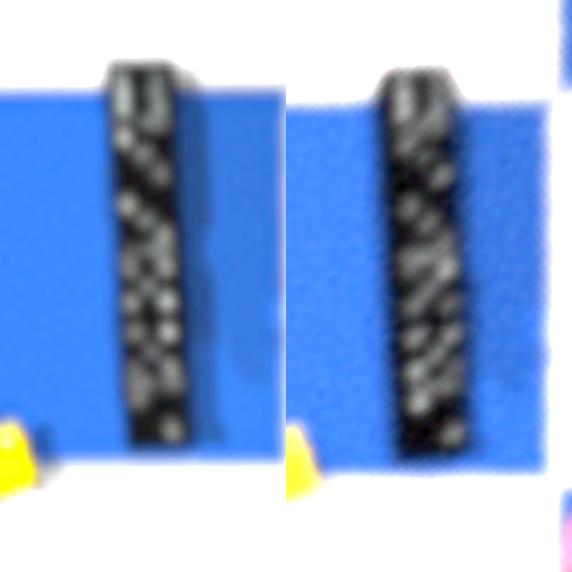

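Call:
{"api": "carry_out", "payload": {
  "rows": [
    {"gripper": 1,"tx": 0,"ty": -4.5,"tz": 0,"spin": 0},
    {"gripper": 1,"tx": 0.5,"ty": -4.8,"tz": 0,"spin": 0},
    {"gripper": 1,"tx": 0.5,"ty": -4.8,"tz": 0,"spin": 0},
    {"gripper": 1,"tx": 0.3,"ty": -4.2,"tz": 1.0,"spin": 0},
    {"gripper": 1,"tx": 0,"ty": 0,"tz": 1.0,"spin": 0}
  ]
}}

```text
t: 15.4
position: [0.4727, 0.2037, 0.0445]
ee_rot: [-0.0, 1.0, 0.03, 0.001]
contact_force: [0.2, 0.2, -0.3]
grip_width: 0.0006
```

Call:
{"api": "carry_out", "payload": {
  "rows": [
    {"gripper": 1,"tx": 0,"ty": 0,"tz": 1.0,"spin": 0},
    {"gripper": 1,"tx": 0,"ty": 0,"tz": 0,"spin": 0}
  ]
}}

```text
t: 15.6
position: [0.4725, 0.198, 0.0333]
ee_rot: [0.0, 1.0, 0.027, -0.001]
contact_force: [0.2, -0.4, -0.2]
grip_width: 0.0008
```

```bash
python3 -c "
from rect import *
for n in ['top','side']:
    p=arm.camera_params(n); p['T']=np.array(p['T']); R=[]
    for t,sh in (('6',0),('13',.0075)):
        im=cv2.imread(f'pics/{n}{t}.png').astype(np.float32)
        r=rect(p,im,.508+sh,.540+sh,.187,.214,.01,1500); R.append(cv2.GaussianBlur(r.min(2),(0,0),1.))
    W=np.eye(2,3,dtype=np.float32); cc,W=cv2.findTransformECC(R[0],R[1],W,cv2.MOTION_TRANSLATION,(3,200,1e-6),None,1)
    print(n,7.5-W[1,2]/1.5,-W[0,2]/1.5,cc)
"
```

```text
top 7.897066 0.48848417 0.8515645964802082
side 7.6750956 1.3777221 0.8786119234409842
```

Call:
{"api": "carry_out", "payload": {
  "rows": [
    {"gripper": 1,"tx": 0,"ty": 0,"tz": 0.95,"spin": 0},
    {"gripper": 1,"tx": 1.0,"ty": 0,"tz": 0,"spin": 0},
    {"gripper": 1,"tx": 0.8,"ty": 0,"tz": 0,"spin": 0},
    {"gripper": 1,"tx": 0.4,"ty": 0,"tz": 0,"spin": 0},
    {"gripper": 1,"tx": 0.07,"ty": 0,"tz": 0,"spin": 0}
  ]
}}

```text
t: 16.1
position: [0.4972, 0.1992, 0.0253]
ee_rot: [-0.0, 1.0, 0.026, 0.0]
contact_force: [0.2, 0.1, 0.6]
grip_width: 0.0009
```

Call:
{"api": "carry_out", "payload": {
  "rows": [
    {"gripper": 1,"tx": 0,"ty": 0,"tz": 0,"spin": 0},
    {"gripper": 1,"tx": 0,"ty": 0,"tz": 0,"spin": 0}
  ]
}}

```text
t: 16.3
position: [0.4962, 0.1993, 0.0252]
ee_rot: [0.0, 1.0, 0.027, -0.0]
contact_force: [-0.0, -0.8, 0.4]
grip_width: 0.0006
```

```bash
sed -i 's/.603,.655/.612,.658/' step.py; python3 step.py 14 7 8 10 11 12; python3 -c "
from reg import *
print(reg('7','12',.612,.658))"
```

```text
[0.4962 0.1994 0.0252]
7 [('top', 'dx mm', np.float32(1.31), 'dy', np.float32(0.0), 0.936), ('side', 'dx mm', np.float32(1.53), 'dy', np.float32(1.14), 0.974)]
8 [('top', 'dx mm', np.float32(1.31), 'dy', np.float32(0.0), 0.938), ('side', 'dx mm', np.float32(1.53), 'dy', np.float32(1.18), 0.971)]
10 [('top', 'dx mm', np.float32(1.29), 'dy', np.float32(0.01), 0.938), ('side', 'dx mm', np.float32(1.53), 'dy', np.float32(1.13), 0.971)]
11 [('top', 'dx mm', np.float32(1.27), 'dy', np.float32(0.01), 0.939), ('side', 'dx mm', np.float32(1.53), 'dy', np.float32(1.2), 0.972)]
12 [('top', 'dx mm', np.float32(1.28), 'dy', np.float32(0.0), 0.934), ('side', 'dx mm', np.float32(1.51), 'dy', np.float32(1.35), 0.973)]
[('top', 'dx mm', np.float32(0.07), 'dy', np.float32(0.04), 0.992), ('side', 'dx mm', np.float32(0.06), 'dy', np.float32(-0.07), 0.99)]
```

The approach overshot slightly: the line was touched and nudged about 1.3 mm. I'll retreat and verify contact and alignment.

Call:
{"api": "carry_out", "payload": {
  "rows": [
    {"gripper": 1,"tx": -1.0,"ty": 0,"tz": 0,"spin": 0},
    {"gripper": 1,"tx": -0.5,"ty": 0,"tz": -4,"spin": 0},
    {"gripper": 1,"tx": -1.0,"ty": 4.5,"tz": -2,"spin": 0},
    {"gripper": 1,"tx": -1.0,"ty": 4.8,"tz": -4,"spin": 0},
    {"gripper": 1,"tx": 0,"ty": 5.0,"tz": -4,"spin": 0}
  ]
}}

```text
t: 16.9
position: [0.4679, 0.0752, 0.1486]
ee_rot: [0.0, 1.0, 0.027, -0.001]
contact_force: [1.1, -0.2, 0.2]
grip_width: 0.0004
```

Call:
{"api": "carry_out", "payload": {
  "rows": [
    {"gripper": 1,"tx": 0,"ty": 5.0,"tz": 0,"spin": 0},
    {"gripper": 1,"tx": 0,"ty": 4.8,"tz": 0,"spin": 0},
    {"gripper": 1,"tx": 0,"ty": 2.0,"tz": 0,"spin": 0},
    {"gripper": 1,"tx": 0,"ty": 0,"tz": 0,"spin": 0}
  ]
}}

```text
t: 17.3
position: [0.4758, -0.0436, 0.1478]
ee_rot: [0.0, 1.0, 0.025, 0.0]
contact_force: [-0.6, 0.9, 0.4]
grip_width: 0.0006
```

```bash
python3 look.py 15; python3 reg.py 0 15;  python3 reg.py 13 15; python3 xs.py 15 .509 .55; python3 gap.py 15; python3 strip.py 15
```

```text
17.4 [ 0.4757 -0.0414  0.1477] [-0.2  0.3 -0. ]
15 [('top', 'dx mm', np.float32(1.93), 'dy', np.float32(0.22), 0.854), ('side', 'dx mm', np.float32(1.64), 'dy', np.float32(0.46), 0.917)]
15 [('top', 'dx mm', np.float32(1.97), 'dy', np.float32(0.13), 0.869), ('side', 'dx mm', np.float32(1.51), 'dy', np.float32(0.74), 0.921)]
top line slopes [np.float64(0.052), np.float64(0.05)] width 24.93 y@.606 0.204
top my slopes [np.float64(0.074), np.float64(0.034)] width 25.31 aside mm L,R (slope .044 from line centre) [np.float64(-0.24), np.float64(-0.62)]
side line slopes [np.float64(0.052), np.float64(0.053)] width 29.24 y@.606 0.2079
side my slopes [np.float64(0.041), np.float64(-0.004)] width 28.89 aside mm L,R (slope .044 from line centre) [np.float64(-0.14), np.float64(0.21)]
top visible floor mm 0.0 peak 0.01 at x 0.5264 hidden by height mm 1.27 gap 1.27
side visible floor mm 0.02 peak 0.02 at x 0.528 hidden by height mm 4.99 gap 5.0
```

View pics/s15.png

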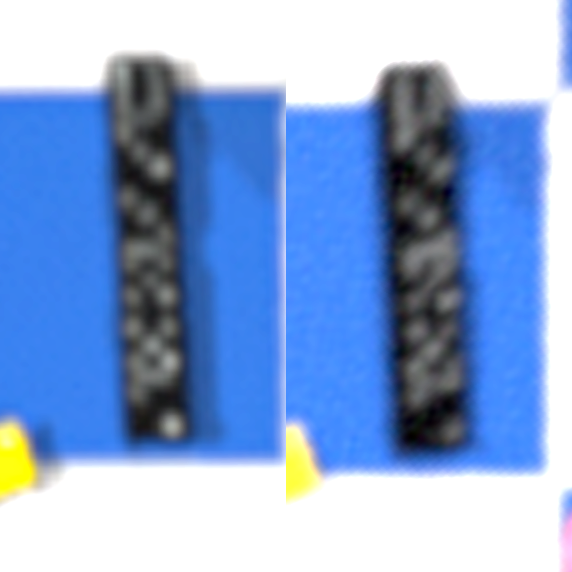

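View pics/l15.png

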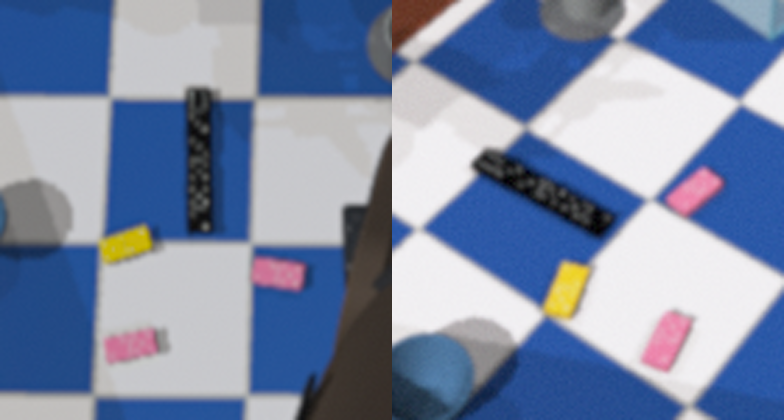

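The dominoes are touching and in line, with no floor visible between them. Now I'll locate the red pad and window edges from the initial pictures.

Run:
```python
from fit import *
from rect import rect
rays=[]
for n in ('top','side'):
    p=params(n); im=cv2.imread(f'pics/{n}0.png').astype(int)
    m=(im[...,2]>110)&(im[...,1]<90)&(im[...,0]<90)
    c=proj(p,[.578,-.18,.064]); vv,uu=np.nonzero(m); k=np.hypot(uu-c[0],vv-c[1])<15
    u,v=uu[k].mean(),vv[k].mean(); print(n,k.sum(),u,v,'at z=.0635',plane(p,u,v,.0635).round(4))
    d=p['T'][:3,:3]@ray(p,u,v); rays.append((p['T'][:3,3],d/np.linalg.norm(d)))
A=sum(np.eye(3)-np.outer(d,d) for o,d in rays); b=sum((np.eye(3)-np.outer(d,d))@o for o,d in rays)
print('tri',np.linalg.solve(A,b).round(4))
o=[]
for n in ['top','side']:
    p=params(n); im=cv2.imread(f'pics/{n}0.png')
    r=rect(p,im,.50,.66,-.26,-.11,.08,2500)
    cv2.circle(r,(int((-.11+.182)*2500),int((.66-.580)*2500)),3,(0,255,0),-1)
    o.append(r)
cv2.imwrite('pics/w.png',np.hstack(o))
```

```text
top 93 383.0860215053763 196.95698924731184 at z=.0635 [ 0.5783 -0.1789  0.0635]
side 51 355.8235294117647 166.92156862745097 at z=.0635 [ 0.5745 -0.1713  0.0635]
tri [ 0.5799 -0.1806  0.0545]
```

View pics/w.png

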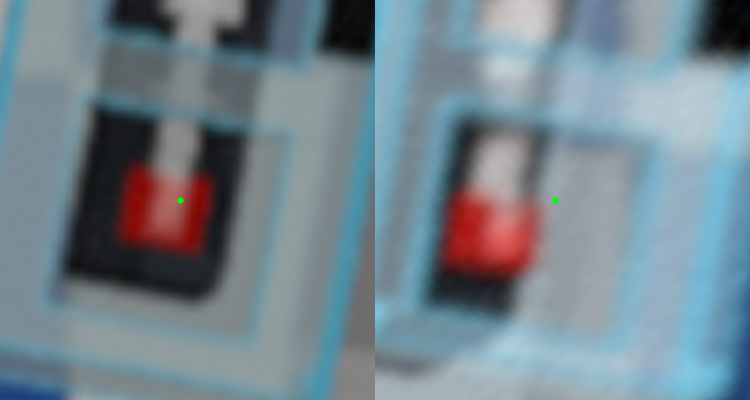

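Call:
{"api": "carry_out", "payload": {
  "rows": [
    {"gripper": 1,"tx": 2.5,"ty": 3.6,"tz": 0,"spin": 0},
    {"gripper": 1,"tx": 2.5,"ty": 3.6,"tz": 0,"spin": 0},
    {"gripper": 1,"tx": 2.5,"ty": 3.6,"tz": 0,"spin": 0},
    {"gripper": 1,"tx": 2.0,"ty": 3.4,"tz": 0,"spin": 0},
    {"gripper": 1,"tx": 0,"ty": 0,"tz": 0,"spin": 0}
  ]
}}

```text
t: 17.9
position: [0.581, -0.1799, 0.1473]
ee_rot: [0.0, 1.0, 0.027, 0.001]
contact_force: [-0.9, -0.2, -0.3]
grip_width: 0.0005
```

Call:
{"api": "carry_out", "payload": {
  "rows": [
    {"gripper": 1,"tx": 0,"ty": 0,"tz": 0,"spin": 0},
    {"gripper": 1,"tx": 0,"ty": 0,"tz": 0,"spin": 0}
  ]
}}

```text
t: 18.1
position: [0.5784, -0.1765, 0.1477]
ee_rot: [-0.0, 1.0, 0.028, -0.001]
contact_force: [-0.2, 0.5, -0.5]
grip_width: 0.0006
```

```bash
cat > lc.py <<'E'
import sys
from fit import *
tag=sys.argv[1]; o=[]
for n in ('top','side'):
    im=arm.get_image(n)[0]; cv2.imwrite(f'pics/{n}{tag}.png',im); p=params(n)
    u,v=proj(p,[.6,-.18,.08]).astype(int); u=max(u,60); v=max(v,60)
    o.append(cv2.resize(im[v-60:v+60,u-55:u+55],None,fx=3.5,fy=3.5,interpolation=cv2.INTER_CUBIC))
cv2.imwrite(f'pics/c{tag}.png',np.hstack(o)); s=arm.get_state(); print(s['t'],s['position'].round(4),s['contact_force'].round(1))
E
python3 lc.py 16
```

```text
18.2 [ 0.5785 -0.1769  0.148 ] [ 0.3  0.7 -0.2]
```

View pics/c16.png

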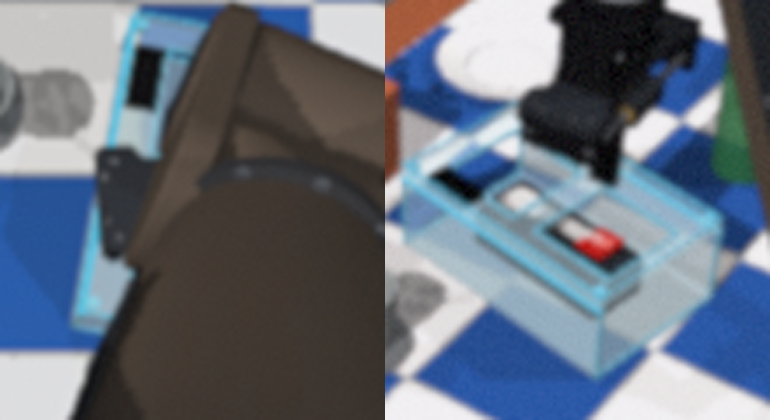

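The fingertip is seen in the side view directly above the red pad (crop 605,180 against pad 600,242). Descending into the window.

Call:
{"api": "carry_out", "payload": {
  "rows": [
    {"gripper": 1,"tx": 0,"ty": 0.05,"tz": 2.0,"spin": 0},
    {"gripper": 1,"tx": 0,"ty": 0,"tz": 2.0,"spin": 0},
    {"gripper": 1,"tx": 0,"ty": 0,"tz": 1.3,"spin": 0},
    {"gripper": 1,"tx": 0,"ty": 0,"tz": 0,"spin": 0},
    {"gripper": 1,"tx": 0,"ty": 0,"tz": 0,"spin": 0}
  ]
}}

```text
t: 18.7
position: [0.5791, -0.1787, 0.0953]
ee_rot: [0.0, 1.0, 0.027, 0.0]
contact_force: [-0.6, -0.8, 0.3]
grip_width: 0.0007
```

```bash
python3 lc.py 17
```

```text
18.8 [ 0.5793 -0.1789  0.0958] [ 0.4 -0.3  1. ]
```

View pics/c17.png

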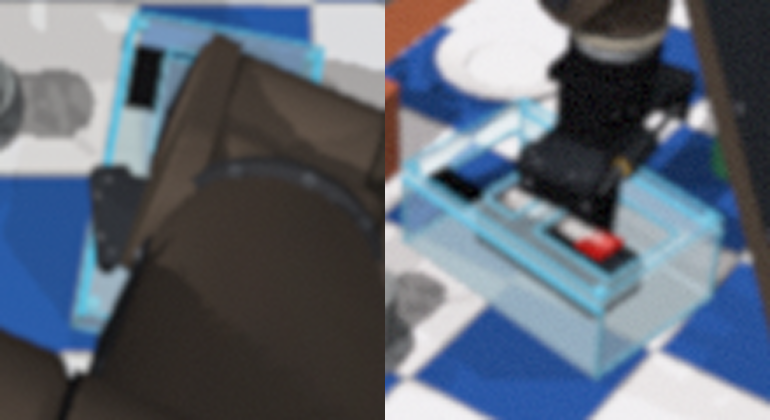

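Call:
{"api": "carry_out", "payload": {
  "rows": [
    {"gripper": 1,"tx": 0,"ty": 0,"tz": 0.9,"spin": 0},
    {"gripper": 1,"tx": 0,"ty": 0,"tz": 0.3,"spin": 0},
    {"gripper": 1,"tx": 0,"ty": 0,"tz": 0.3,"spin": 0},
    {"gripper": 1,"tx": 0,"ty": 0,"tz": 0.2,"spin": 0},
    {"gripper": 1,"tx": 0,"ty": 0,"tz": 0,"spin": 0}
  ]
}}

```text
t: 19.3
position: [0.5788, -0.1789, 0.0776]
ee_rot: [-0.0, 1.0, 0.027, -0.0]
contact_force: [-0.6, -0.1, -0.2]
grip_width: 0.0007
```

Call:
{"api": "carry_out", "payload": {
  "rows": [
    {"gripper": 1,"tx": 0,"ty": 0,"tz": 0.2,"spin": 0},
    {"gripper": 1,"tx": 0,"ty": 0,"tz": 0.1,"spin": 0},
    {"gripper": 1,"tx": 0,"ty": 0,"tz": 0,"spin": 0}
  ]
}}

```text
t: 19.6
position: [0.579, -0.179, 0.0749]
ee_rot: [0.0, 1.0, 0.027, 0.0]
contact_force: [-0.4, -0.3, 1.0]
grip_width: 0.0006
```

Call:
{"api": "carry_out", "payload": {
  "rows": [
    {"gripper": 1,"tx": 0,"ty": 0,"tz": 0.1,"spin": 0},
    {"gripper": 1,"tx": 0,"ty": 0,"tz": 0.1,"spin": 0},
    {"gripper": 1,"tx": 0,"ty": 0,"tz": 0,"spin": 0}
  ]
}}

```text
t: 19.9
position: [0.579, -0.179, 0.0728]
ee_rot: [0.0, 1.0, 0.027, 0.0]
contact_force: [-0.6, -0.5, 1.6]
grip_width: 0.001
```

Call:
{"api": "carry_out", "payload": {
  "rows": [
    {"gripper": 1,"tx": 0,"ty": 0,"tz": 0.1,"spin": 0},
    {"gripper": 1,"tx": 0,"ty": 0,"tz": 0,"spin": 0}
  ]
}}

```text
t: 20.1
position: [0.5791, -0.179, 0.0723]
ee_rot: [0.0, 1.0, 0.027, 0.0]
contact_force: [-1.2, 0.4, 6.5]
grip_width: 0.0006
```

```bash
python3 lc.py 18
```

```text
20.2 [ 0.5791 -0.179   0.0723] [-2.1  1.1  5.1]
```

View pics/c18.png

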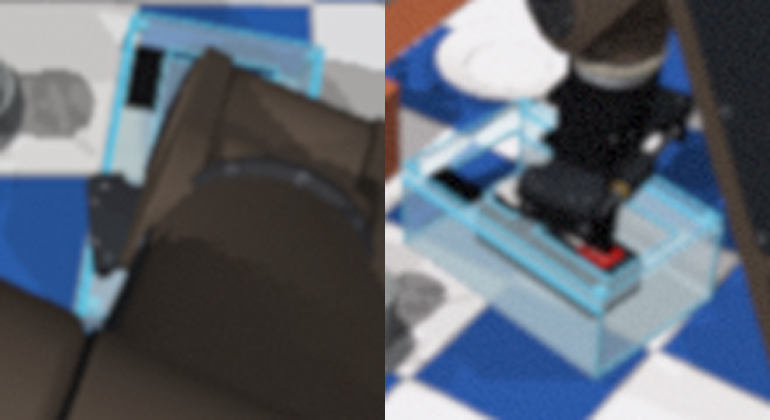

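The force is rising (about 6 N) at the expected stop height. I'll press a little more to be firm on the stop.

Call:
{"api": "carry_out", "payload": {
  "rows": [
    {"gripper": 1,"tx": 0,"ty": 0,"tz": 0.1,"spin": 0},
    {"gripper": 1,"tx": 0,"ty": 0,"tz": 0,"spin": 0}
  ]
}}

```text
t: 20.4
position: [0.5791, -0.179, 0.072]
ee_rot: [0.0, 1.0, 0.027, 0.0]
contact_force: [-4.9, 1.2, 13.7]
grip_width: 0.0006
```

Call:
{"api": "carry_out", "payload": {
  "rows": [
    {"gripper": 1,"tx": 0,"ty": 0,"tz": 0.05,"spin": 0},
    {"gripper": 1,"tx": 0,"ty": 0,"tz": 0,"spin": 0}
  ]
}}

```text
t: 20.6
position: [0.5792, -0.179, 0.0719]
ee_rot: [0.0, 1.0, 0.027, 0.001]
contact_force: [-4.2, 1.7, 16.8]
grip_width: 0.0001
```

It has stalled against the stop at 17 N. Retreating straight up, then aside to look.

Call:
{"api": "carry_out", "payload": {
  "rows": [
    {"gripper": 1,"tx": 0,"ty": 0,"tz": -0.5,"spin": 0},
    {"gripper": 1,"tx": 0,"ty": 0,"tz": -2.0,"spin": 0},
    {"gripper": 1,"tx": 0,"ty": 0,"tz": -4.0,"spin": 0},
    {"gripper": 1,"tx": 0,"ty": 0,"tz": -4.0,"spin": 0},
    {"gripper": 1,"tx": -3.0,"ty": 0,"tz": -3.5,"spin": 0}
  ]
}}

```text
t: 21.1
position: [0.5506, -0.1806, 0.2119]
ee_rot: [0.0, 1.0, 0.027, 0.001]
contact_force: [-0.2, -1.0, 1.4]
grip_width: 0.0004
```

Call:
{"api": "carry_out", "payload": {
  "rows": [
    {"gripper": 1,"tx": -4.0,"ty": -1.0,"tz": -1.5,"spin": 0},
    {"gripper": 1,"tx": -4.0,"ty": -1.0,"tz": 0,"spin": 0},
    {"gripper": 1,"tx": -3.0,"ty": -2.0,"tz": 0,"spin": 0},
    {"gripper": 1,"tx": 0,"ty": 0,"tz": 0,"spin": 0},
    {"gripper": 1,"tx": 0,"ty": 0,"tz": 0,"spin": 0}
  ]
}}

```text
t: 21.6
position: [0.4372, -0.1466, 0.2259]
ee_rot: [0.0, 1.0, 0.027, 0.001]
contact_force: [0.0, -1.4, -0.1]
grip_width: 0.0006
```

```bash
python3 lc.py 19
python3 - <<'E'
from fit import *
for n in ('top','side'):
    p=params(n)
    for o in ('red_pad','espresso_cup','bottle','sugar_bowl','spare_left','spare_right'):
        r=arm.landmark_of(n,o); print(n,o,[(round(q['p'],2),toworld(p,q['centre']).round(4)) for q in r[:2]])
E
cp pics/top19.png pics/full19.png
```

```text
21.7 [ 0.4379 -0.1469  0.2254] [ 0.7 -0.3 -0.1]
top red_pad [(0.84, array([ 0.5823, -0.182 ,  0.0538]))]
top espresso_cup [(0.67, array([ 0.7049, -0.0167,  0.0044]))]
top bottle [(0.89, array([ 0.5623, -0.4229, -0.0011]))]
top sugar_bowl [(0.93, array([ 0.5215,  0.425 , -0.003 ]))]
top spare_left [(0.55, array([ 0.7049, -0.1452,  0.078 ]))]
top spare_right [(0.5, array([ 0.6586, -0.2524,  0.0784]))]
side red_pad [(0.79, array([ 0.5769, -0.181 ,  0.0508]))]
side espresso_cup [(0.57, array([ 0.7051, -0.0081,  0.0011]))]
side bottle [(0.43, array([ 0.5624, -0.4197, -0.0041]))]
side sugar_bowl [(0.62, array([0.5252, 0.4275, 0.0026]))]
side spare_left [(0.67, array([ 0.7042, -0.1422,  0.0777]))]
side spare_right [(0.63, array([ 0.6601, -0.2514,  0.077 ]))]
```

View pics/c19.png

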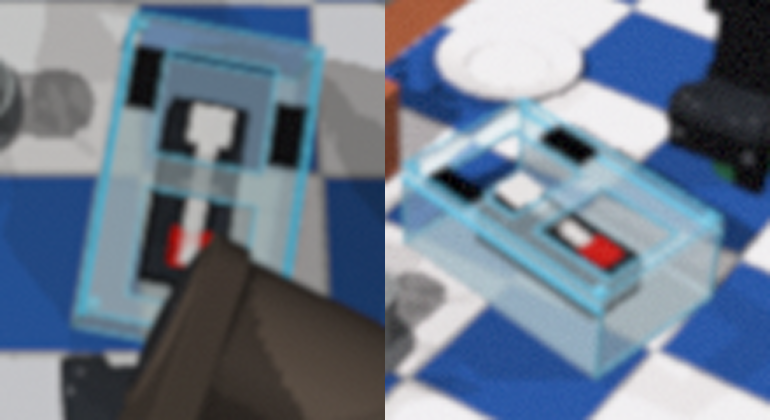

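View pics/full19.png

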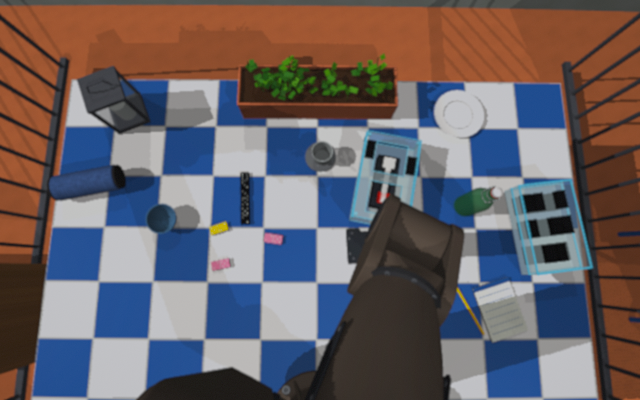

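View pics/side19.png

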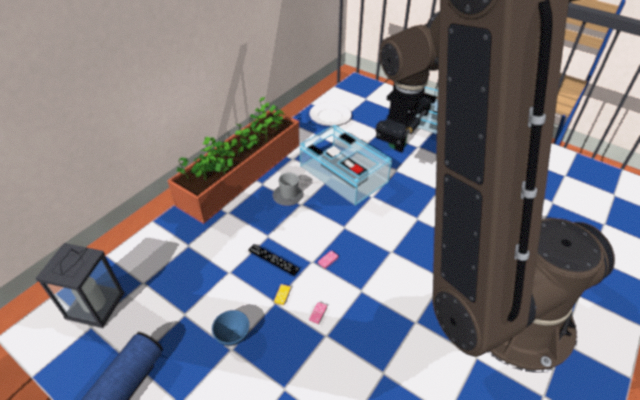

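The red pad is down (measured about 52 mm, was about 64), and the bystanders are unmoved. One last check on the tile row's total length, on the pictures already taken.

Run:
```python
from fit import *
for t in ('15','19'):
  for n in ('top','side'):
    p=params(n); im=cv2.imread(f'pics/{n}{t}.png')
    print(t,n,[(L,round(fit(p,im,[.583,.2025],L,.5)[1],4)) for L in (.146,.148,.150,.152,.154)], fit(p,im,[.583,.2025],.150,.5)[0].round(4))
  # reference: line alone 100 in image 0/6
for n in ('top','side'):
    p=params(n); im=cv2.imread(f'pics/{n}5.png'); print('ref100',n,[(L,round(fit(p,im,[.606,.204],L,.5)[1],4)) for L in (.096,.098,.1,.102,.104)])
```

```text
15 top [(0.146, np.float64(0.0582)), (0.148, np.float64(0.0636)), (0.15, np.float64(0.0772)), (0.152, np.float64(0.09)), (0.154, np.float64(0.1036))] [0.5855 0.2027 0.0493]
15 side [(0.146, np.float64(0.0573)), (0.148, np.float64(0.0653)), (0.15, np.float64(0.0785)), (0.152, np.float64(0.0924)), (0.154, np.float64(0.1038))] [0.5837 0.2044 0.0401]
19 top [(0.146, np.float64(0.0498)), (0.148, np.float64(0.0541)), (0.15, np.float64(0.0671)), (0.152, np.float64(0.0809)), (0.154, np.float64(0.0957))] [0.5853 0.2028 0.0533]
19 side [(0.146, np.float64(0.0549)), (0.148, np.float64(0.0615)), (0.15, np.float64(0.0769)), (0.152, np.float64(0.0894)), (0.154, np.float64(0.103))] [0.5832 0.2046 0.0422]
ref100 top [(0.096, np.float64(0.0509)), (0.098, np.float64(0.0638)), (0.1, np.float64(0.0825)), (0.102, np.float64(0.1016)), (0.104, np.float64(0.1213))]
ref100 side [(0.096, np.float64(0.0429)), (0.098, np.float64(0.057)), (0.1, np.float64(0.076)), (0.102, np.float64(0.0943)), (0.104, np.float64(0.1147))]
```

```bash
python3 -c "
from rig import arm
print(arm.get_state()['t'],arm.finish_job())"
```

```text
the job is handed in; nothing more can be done
22.3 None
```

Both parts are done in the order asked, and I handed the job in at t = 22.3 s. The one blemish is that I nudged the line along by about 1.5–2 mm.

**Domino:** I squared it up by closing the jaws lightly on its sides where it lay, without lifting it. Then I pushed it from behind with the shut fingertips.
- **Contact:** No floor shows between it and the line's nearest domino. That view alone can't rule out a gap of about 1 mm. The row's overall length also fits touching.
- **Alignment:** It sits within about 0.5 mm sideways. The line's slope is about 0.05 rad. My domino's own slope read noisily in the last pictures (0.00 to 0.07), so I only trust its alignment to a few hundredths of a radian.
- **Line moved:** On the last approach the arm overshot and pushed the line along. I left it rather than disturb it further.

**Clock:** I reached down through the near window and pressed the red end until it stalled on its stop at about 17 N.
- **Lever down:** The red pad then measured about 52 mm above the table, down from about 64 mm, which matches "right down".
- **Caddy:** I saw no contact with it in the pictures, and no force showed until the pad was pressed.

**Everything else:** The last readings put the cup, bottle and bowl where they started, within about 5 mm. I had no starting reading for the two spare dominoes, but they still lie beside the far window as in the first picture. The arm stood clear of everything at the end.

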